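Stand up a toppled measuring cylinder under the water spout

TASK

The measuring cylinder is lying on the bench: tip it up on the edge of its foot, without lifting it clear of the bench, until it stands upright on the bench. Then set it gently on the middle of the drip tray of the water dispenser, its whole foot on the grille, and only after that swing the spout round until its end is centred over the cylinder's mouth, ready to fill. Do not knock the dispenser hard or disturb the other labware.

Things in the scene. Friction and masses are not known exactly. Their poses are not given: they have to be found in the camera images.
- cyl_mid (a point): Centre (on the axis, half-way up) of the clear glass measuring cylinder, about 0.22 kg, with dark graduation marks: 250 mm tall, tube 30 mm in diameter, lip 35 mm over the top 5 mm, solid hexagonal foot 64 mm across flats, 74 mm over corners, 12 mm thick, with a cone 18 mm high above it. z axis: along the tube from foot to mouth.
- cyl_foot (a point): Centre of the underside of the cylinder's foot, on the axis; axes as cyl_mid. The cylinder starts lying on one flat of its foot and on its lip, the mouth sloping 3.5 degrees down.
- cyl_mouth (a point): Centre of the cylinder's mouth, on the axis, 250 mm from cyl_foot; bore 26 mm. The centre of mass is about 72 mm from the foot's underside; a firm grip near the mouth holds the tube too tightly for it to swing freely between the fingers, so the hand has to lean along with it. Let go within about 20 degrees of upright, with its foot on the bench, it settles onto its foot by itself.
- station: Fixed water dispenser: white housing 125 x 115 x 34 mm, round column 47 mm in diameter, swivel head reaching 334 mm above the bench, square steel drip tray 130 x 130 mm with a flat grille 14 mm above the bench. Origin on the bench under the column's axis, z up; the tray's middle is 150 mm from the column's axis along this body's -y axis.
- tray (a point): Middle of the drip tray's grille, on its upper face, 14 mm above the bench; axes as station.
- spout_pivot (a point): Swivel axis of the spout, at the height of the centre line of its level tube (318 mm above the bench). The level steel tube is 14 mm in diameter and runs from here along this point's -y axis for 132 mm, then bends down.
- spout_tip (a point): Lower end of the spout's white nozzle (17 mm in diameter), 150 mm from the swivel axis and 278 mm above the bench: 14 mm above the mouth of a cylinder standing on the tray. Axes turn with the spout.
- spout (a joint): Swivel angle of the spout (rad) about the vertical, growing anticlockwise seen from above: 0 when the nozzle is over the middle of the tray, stops at -2.3 and +0.5. It starts parked at a negative angle. It turns with slight friction (about 1.2 N at 100 mm from the axis) and stays where it is left.
- reagent_mid (a point): Bystander: centre of a capped glass reagent bottle, 68 mm in diameter, 150 mm tall, standing.
- tipbox_mid (a point): Bystander: centre of a grey pipette-tip box with black tips, 86 x 122 x 59 mm.
- tuberack_mid (a point): Bystander: centre of a flat orange tube rack, 85 x 128 x 26 mm.
- beaker_mid (a point): Bystander: centre of an empty glass beaker, 68 mm in diameter, 85 mm tall, standing.
Not all that is in view belongs to the job. What is meant by the part that bears cyl_mid is not pink or yellow, and is the larger of those in its own colour.

How it is judged (in metres and radians):
On the way, in this order (a step that is already met when the one before it is completed fails the run):
1. the cylinder stands upright on the bench (angle between cyl_mid's own z axis and vertical below 0.12 rad and height (world z) of cyl_foot below 0.008 m), for 0.2 s.
2. the cylinder stands upright on the drip tray, its whole foot on the grille (angle between cyl_mid's own z axis and vertical below 0.1 rad and horizontal distance between cyl_foot and tray below 0.025 m and height (world z) of cyl_foot between 0.008 and 0.019 m), for 0.2 s.
3. the spout's end is centred over the cylinder's mouth (horizontal distance between spout_tip and cyl_mouth below 0.011 m), for 0.2 s.
At the end, for the whole second after the job is handed in: The cylinder stands upright (within 0.08 rad) and free on the drip tray, the centre of its foot within 25 mm of the tray's middle, and the end of the spout is within 11 mm, seen from above, of the centre of its mouth (angle between cyl_mid's own z axis and vertical below 0.08 rad and horizontal distance between cyl_foot and tray below 0.025 m and height (world z) of cyl_foot between 0.008 and 0.019 m and horizontal distance between spout_tip and cyl_mouth below 0.011 m); the robot touches nothing.
It fails at once if the cylinder is lifted clear of the bench while it lies or leans (tilt over 0.35 rad with the centre of its foot more than 50 mm up) (angle between cyl_mid's own z axis and vertical above 0.35 rad and height (world z) of cyl_foot above 0.05 m).
It fails at once if the dispenser is struck or pressed with more than 40 N (contact force between station and anything else above 40 N).
It fails at once if a bystander is moved by more than 30 mm (distance of any of reagent_mid, tipbox_mid, tuberack_mid, beaker_mid from where it was at the start of the episode above 0.03 m).
It also fails if it takes over 61 s, if anything falls off the work surface, if the arm or the gripper's body presses on something with over 40 N, if the wrist force passes 120 N, or if a joint passes its speed limit or range.

ROBOT

A 7-joint arm with a two-finger parallel gripper is mounted at the origin on the work surface. World frame = base frame: x ahead of the robot, y to its left, z up, the work surface at z = 0. Lengths are in mm, angles in rad, forces in N, time in s.
With the tool pointing down it reaches from about 350 to 775 mm from the base axis. Payload 3.1 kg.
Tool frame: the origin (TCP) lies at the very end of the fingers, on their centre line; the grasp point (between the pads) lies 19 mm behind it; z points along the fingers, y is the direction in which the jaws open and shut (so a half turn about z gives the same grasp; the last joint's range is limited). The gripper opens to 85 mm and grips with 20 to 120 N. Pads are 22 mm wide; open, the fingers measure 114 mm over their backs; the gripper's body (76 mm by 85 mm) begins 54 mm behind the grasp point. The pads swing forward as they close: fully open they stand 13 mm farther back than shut.
Start: joints at [-1.143, 0.311, 0.014, 1.512, -0.004, 1.319, -0.027], TCP at [248.967, 490.442, 231.304] pointing down, gripper open.
Joint ranges: [-2.7, 2.7], [-0.3, 1.91], [-1.27, 1.3], [0.12, 2.57], [-1.44, 4.58], [0.2, 2.03], [-3.05, 3.05]. Speed limits (rad/s): [2.79, 2.79, 3.14, 3.14, 3.14, 3.14, 3.14].

INTERFACE

Orientations are given as a unit quaternion [w, x, y, z].
In Python, from plant import sensors, vision, job gives the robot as it stands. The module is installed in compiled form; this text tells all that it offers.
- The arm moves only by the tool carry_out, never from a script. Its argument "targets" is a list that holds one entry, the list of rows, each a list of 7 numbers: the shift along the tool's x, y, z scaled (see below), then the turn, a rotation vector about the tool's x, y, z scaled (see below), then the closure, from 0 (fully open) to 1 (shut). A call has 1 to 12 rows; each row shifts and turns the commanded pose from where the row before left it, along the tool's axes as they then stand; what a row does not reach is not made up. The controller multiplies each number of a shift by 0.02 m and each number of a turn by 60 degrees. A row lasts 1/12 s, in which the tool goes at most 41.7 mm and 7.16 degrees, less where a joint would pass 70% of its speed; a pose out of reach is approached as far as the arm can. A call with a number of a shift or a turn outside -1 to 1 is refused whole. A call with a gripper value outside its range is refused whole. The fingers move at their own pace and stop on an object; "newtons" is the grip in N (left out, the last holds). Time passes only in rows, so rows that do not move let the fingers close. It gives the time, the measured TCP pose, the force and the opening at its end, in the units of the state.
- sensors.get_state(): the state, without advancing time (a new reading comes with each control period).
- vision.snapshot(name): name is "side" or "top"; returns the picture (384x512x3 uint8, red, green, blue); there is no depth.
- vision.calibration(name): a dict with "camera_matrix" (3x3 intrinsics, pixels), "k1" (the pictures are not rectified: a ray, as slopes to the right and down, at radius r is drawn at 1 + k1 r^2 times it, then the intrinsics apply), "rvec" (rotation vector, rad) and "tvec" (3), from world to camera coordinates, as OpenCV has them. Camera axes: x right, y down, z forward; pixel columns grow to the right and rows downward; lengths in mm; the calibration is good to about 2 mm. A picture is of the moment at which its call begins. calibration takes no time and is no camera call.
- job.hand_in(): hands the job in, once; it reports no verdict.
The state is a dict: "clock": time; "joint_pos": joint angles; "joint_vel": joint speeds; "effort": joint torques, N m; "position": TCP position; "tcp_rot": TCP orientation; "ft_force": force on the tool from outside, world axes, zero at the start; "torque": the same for the moment, N m; "gripper_width": finger opening in mm.
Only numpy, scipy, OpenCV 4.12 (cv2) and the standard library are available. Lean on these libraries where they do the work, as an engineer would, in place of code of your own. Each camera call takes 0.05 s, during which the arm holds its last target.

## Working session

There is one attempt and no reset: what is moved stays moved. The work goes in short steps, Python scripts to look and compute and a tool call to move; the robot and the scene stay as the last step left them, time stands still between calls to the robot, and variables do not carry over. Pictures are saved under pics/ and viewed, and the job is handed in when it is done.

Besides the shell and the picture viewer there is one more tool, called after ">>>" by a JSON object that holds its "op" and its "data". carry_out: Moves the arm, as the interface text tells. Shifts and turns lie within -1 to 1; 1 stands for 0.02 m of shift or 60 degrees of turn. Its arguments: {"type":"object","properties":{"targets":{"type":"array","items":{"type":"array","items":{"type":"array","items":{"type":"number","minimum":-1,"maximum":1}}}},"newtons":{"type":"number"}},"required":["targets"]}

```bash
mkdir -p pics; cat > h.py <<'E'
import numpy as np,cv2
from plant import sensors,vision,job
def snap(n,f,scale=1):
    im=vision.snapshot(n); b=cv2.cvtColor(im,cv2.COLOR_RGB2BGR)
    cv2.imwrite('pics/%s_raw.png'%f,b)
    if scale!=1: b=cv2.resize(b,None,fx=scale,fy=scale,interpolation=cv2.INTER_CUBIC)
    cv2.imwrite('pics/%s.png'%f,b); return im
def cal(n):
    c=vision.calibration(n);R=cv2.Rodrigues(np.array(c['rvec'],float))[0]
    return np.array(c['camera_matrix'],float),float(c['k1']),R,np.array(c['tvec'],float).ravel()
def ray(n,u,v):
    K,k,R,t=cal(n)
    p=cv2.undistortPoints(np.array([[[u,v]]],float),K,np.array([k,0,0,0.]))[0,0]
    return -R.T@t, R.T@np.array([p[0],p[1],1])
def onz(n,u,v,z):
    o,d=ray(n,u,v);return o+d*(z-o[2])/d[2]
def proj(n,P):
    K,k,R,t=cal(n)
    return cv2.projectPoints(np.array(P,float).reshape(-1,1,3),cv2.Rodrigues(R)[0],t,K,np.array([k,0,0,0.]))[0][:,0]
def tri(a,b):
    o1,d1=ray('side',*a);o2,d2=ray('top',*b)
    s=np.linalg.lstsq(np.c_[d1,-d2],o2-o1,rcond=None)[0]
    p,q=o1+d1*s[0],o2+d2*s[1];return (p+q)/2,np.linalg.norm(p-q)
E
python3 - <<'E'
from h import *
np.set_printoptions(suppress=True,precision=4)
snap('side','s0',1.56);snap('top','t0',1.56)
for n in('side','top'):
    K,k,R,t=cal(n);print(K,k,'\n',R,-R.T@t)
print(sensors.get_state())
E
```

```text
[[368.2441   0.     256.6125]
 [  0.     368.2441 196.9618]
 [  0.       0.       1.    ]] -0.06660879417048365 
 [[ 0.7732 -0.6341 -0.0099]
 [-0.4965 -0.5955 -0.6316]
 [ 0.3946  0.4933 -0.7752]] [ 185.402  -630.2203  986.7079]
[[401.7332   0.     261.8763]
 [  0.     401.7332 193.8106]
 [  0.       0.       1.    ]] -0.05042654085355493 
 [[ 0.0094 -0.9997 -0.0232]
 [-0.9968 -0.0075 -0.0796]
 [ 0.0794  0.0239 -0.9966]] [ 463.0532 -135.0948 1618.5742]
{'clock': 0.1, 'joint_pos': array([-1.1427,  0.3117,  0.014 ,  1.5129, -0.0044,  1.3192, -0.0272]), 'joint_vel': array([-0.0004, -0.0023,  0.0007, -0.0021,  0.0003, -0.    , -0.002 ]), 'effort': array([  0.0005, -38.0857,   0.1463, -23.1245,   0.0122,   0.0081,
        -0.    ]), 'position': array([248.6906, 489.819 , 230.3069]), 'tcp_rot': array([-0.0002,  0.2327,  0.9725, -0.0011]), 'ft_force': array([ 0.0564,  0.3974, -0.4513]), 'torque': array([0.0338, 0.032 , 0.0216]), 'gripper_width': 85.19628859439759}
```

View pics/s0.png

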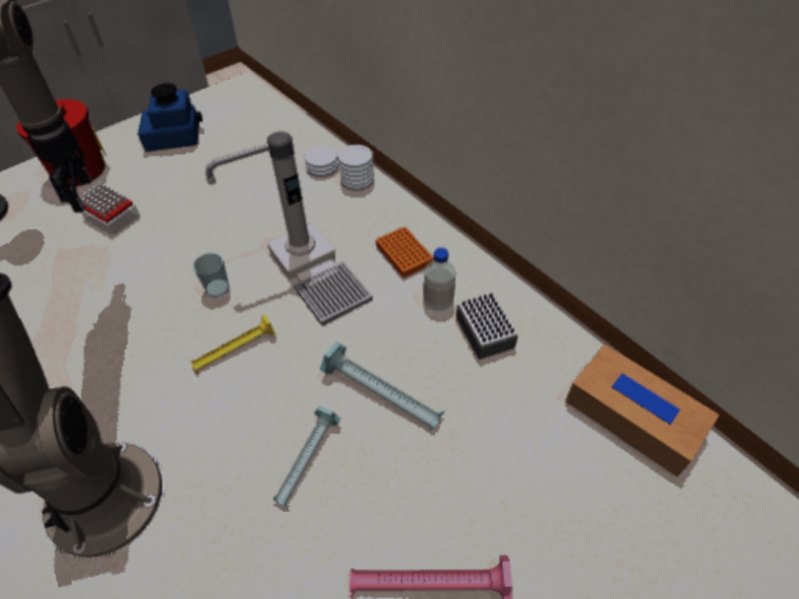

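View pics/t0.png

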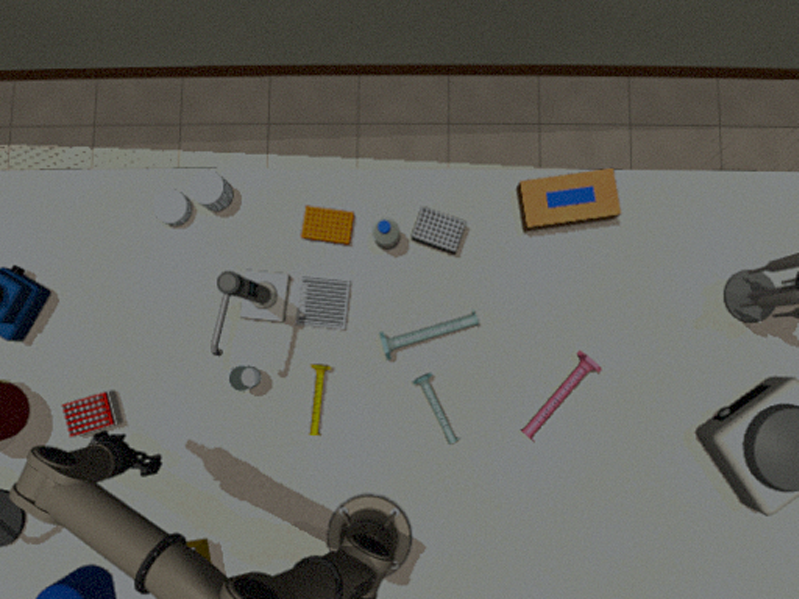

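The target is the larger cyan cylinder: top view foot near (387,345) and mouth near (477,320) in the scaled picture; side view foot near (333,358), mouth near (437,418). The tray is at top (325,303). The spout is parked to +y, with its nozzle at top (217,352). I'll measure these next.

```bash
python3 - <<'E'
from h import *
np.set_printoptions(suppress=True,precision=2)
for f,box in(('t0',(235,190,315,235)),('s0',(195,210,290,285))):
    b=cv2.imread('pics/%s_raw.png'%f);x0,y0,x1,y1=box
    c=cv2.resize(b[y0:y1,x0:x1],None,fx=8,fy=8,interpolation=cv2.INTER_NEAREST);cv2.imwrite('pics/%s_c.png'%f,c)
    hsv=cv2.cvtColor(b,cv2.COLOR_BGR2HSV);m=((hsv[...,0]>78)&(hsv[...,0]<105)&(hsv[...,1]>30)).astype(np.uint8)
    n,l,st,ce=cv2.connectedComponentsWithStats(m)
    for i in range(1,n):
        if st[i,4]>60:
            print(f,st[i],ce[i])
            ys,xs=np.where(l==i)
            p=np.c_[xs,ys].astype(float);mu=p.mean(0);w,v=np.linalg.eigh(np.cov(p.T));a=v[:,1];s=(p-mu)@a;
            print('  axis',a,mu+a*s.min(),mu+a*s.max())
for nm,u,v,z in(('foot',387,345,32),('mouth',477,320,17)): print(nm,onz('top',u/1.5625,v/1.5625,z))
b=cv2.imread('pics/t0_raw.png');cv2.imwrite('pics/t0_d.png',cv2.resize(b[165:245,130:230],None,fx=7,fy=7,interpolation=cv2.INTER_CUBIC))
b=cv2.imread('pics/s0_raw.png');cv2.imwrite('pics/s0_d.png',cv2.resize(b[75:215,125:245],None,fx=4,fy=4,interpolation=cv2.INTER_CUBIC))
E
```

```text
t0 [  0 194  23  23 105] [ 10.85 204.7 ]
  axis [-0.79  0.62] [ 22.45 195.58] [  1.7  211.89]
t0 [254 198  53  20 113] [285.23 208.23]
  axis [-0.97  0.24] [305.3 203.2] [253.78 216.11]
t0 [265 239  29  45 140] [278.59 258.87]
  axis [0.43 0.9 ] [269.98 240.93] [289.94 282.55]
s0 [132 171  12  16  61] [137.56 178.7 ]
  axis [-0.55  0.83] [142.48 171.32] [133.25 185.17]
s0 [206 220  15  19 187] [213.25 229.41]
  axis [-0.51  0.86] [218.39 220.84] [207.98 238.19]
s0 [202 261  16  11 104] [209.61 266.37]
  axis [-0.89 -0.47] [216.49 269.98] [202.67 262.72]
foot [482.2  -42.09  32.  ]
mouth [ 548.05 -270.14   17.  ]
```

View pics/t0_c.png

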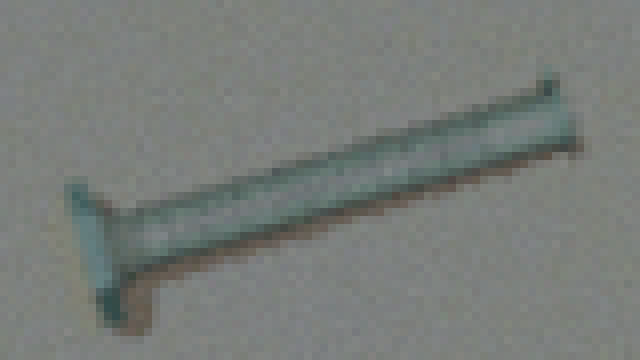

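View pics/t0_d.png

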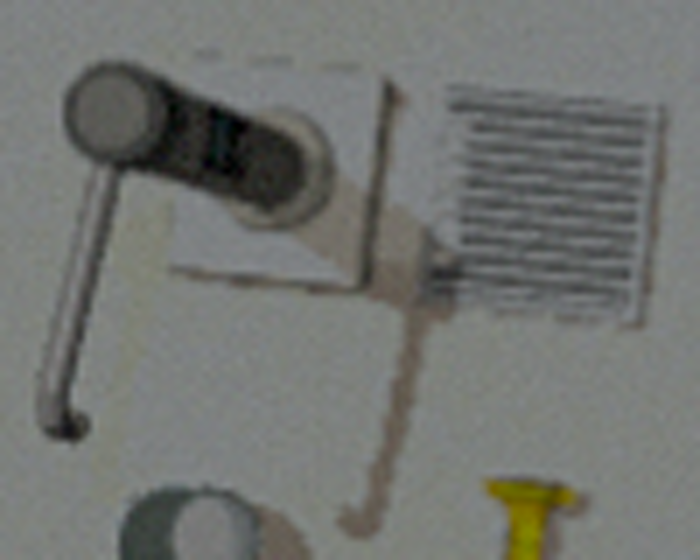

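View pics/s0_d.png

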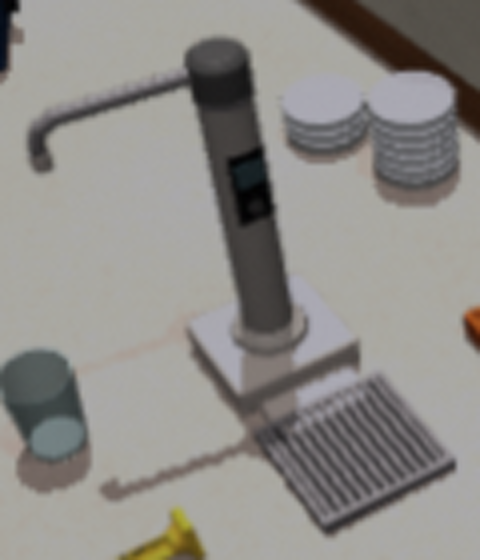

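```bash
python3 - <<'E'
from h import *
np.set_printoptions(suppress=True,precision=1)
f=onz('top',245.8,221.8,32);m=onz('top',305.3,204.4,17)
print('foot',f,'mouth',m,np.linalg.norm(f-m),np.degrees(np.arctan2(*(m-f)[[1,0]])))
# tray corners top
c=[onz('top',130+u/7,165+v/7,14) for u,v in((455,85),(660,105),(640,325),(432,300))]
print('tray',*c,np.mean(c,0),[np.linalg.norm(c[i]-c[i-1]) for i in range(4)])
cs=[onz('side',125+u/4,75+v/4,14) for u,v in((378,372),(454,455),(330,527),(256,442))]
print('tray side',*cs,np.mean(cs,0),[np.linalg.norm(cs[i]-cs[i-1]) for i in range(4)])
print('column base',onz('top',130+280/7,165+167/7,36),'head',onz('top',130+117/7,165+112/7,334))
print('side head',onz('side',125+219/4,75+57/4,334))
print('tip top',onz('top',130+68/7,165+425/7,278),'side',onz('side',125+41/4,75+163/4,278))
b=cv2.imread('pics/s0_raw.png');x0,y0,x1,y1=195,210,290,285
E
```

```text
foot [478.2 -34.7  32. ] mouth [ 549.6 -270.2   17. ] 246.56888395650353 -73.12298068651663
tray [656.5 174.4  14. ] [645.6  55.4  14. ] [518.9  64.7  14. ] [532.1 184.9  14. ] [588.3 119.8  14. ] [np.float64(124.7643292990951), np.float64(119.53388039302932), np.float64(127.04706901969023), np.float64(120.88342597153652)]
tray side [662.9 180.9  14. ] [655.5  57.5  14. ] [527.6  61.3  14. ] [531. 181.  14.] [594.3 120.2  14. ] [np.float64(131.92514005384749), np.float64(123.6706048624105), np.float64(128.02523956670152), np.float64(119.77119462571274)]
column base [606.2 269.5  36. ] head [604.4 270.7 334. ]
side head [606.2 262.5 334. ]
tip top [459.  307.5 278. ] side [463.6 310.  278. ]
```

View pics/s0_c.png

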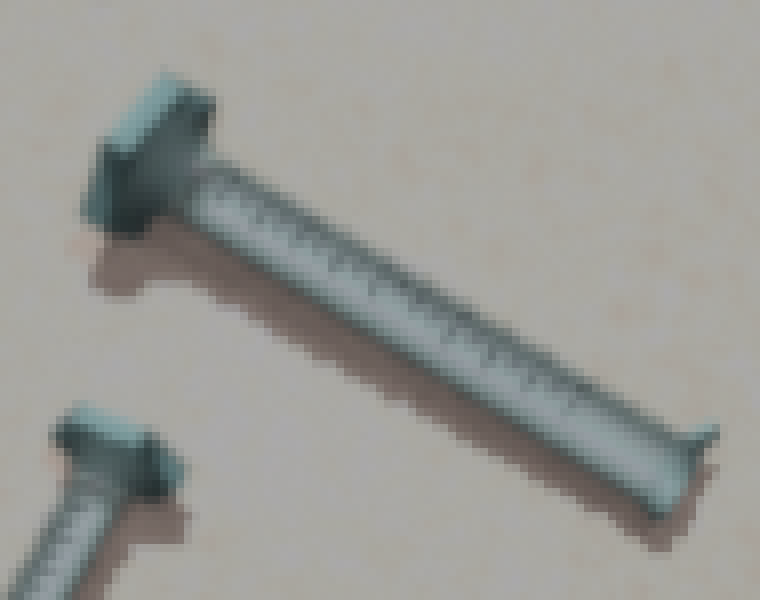

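```bash
python3 - <<'E'
from h import *
np.set_printoptions(suppress=True,precision=1)
print('mouth side',onz('side',195+690/8,210+470/8,17), 'axis pt lower tube', onz('side',195+590/8,210+422/8,23))
f=np.array([478.2,-34.7,32]);m=np.array([549.6,-270.2,17])
print(proj('side',[f,m])-[195,210]); print((proj('side',[f,m])-[195,210])*8,(proj('top',[f,m])-[235,190])*8)
s=sensors.get_state();print(s['position'],s['clock'])
E
```

```text
mouth side [ 562.1 -269.7   17. ] axis pt lower tube [ 544.6 -233.6   23. ]
[[16.3 19.9]
 [83.1 61.3]]
[[130.2 159.4]
 [665.2 490.5]] [[ 86.4 254.4]
 [562.4 115.3]]
[248.7 489.8 230.3] 0.1
```

>>> {"op": "carry_out", "data": {"targets": [[[0,0,0,0,0,0.0765,0],[0,0,0,0,0,0.0765,0],[0,0,0,0,0,0.0765,0],[0,0,0,0,0,0.0765,0],[0,0,0,0,0,0.0765,0],[0,0,0,0,0,0.0765,0],[0,0,0,0,0,0.0765,0],[0,0,0,0,0,0.0765,0],[0,0,0,0,0,0.0765,0],[0,0,0,0,0,0.0765,0]]]}}

```text
clock: 0.93
position: [248.7, 490.0, 230.6]
tcp_rot: [0.0, 0.595, 0.804, -0.001]
ft_force: [-0.1, -0.2, -0.5]
gripper_width: 85.3
```

```bash
cat > g.py <<'E'
from h import *
from scipy.spatial.transform import Rotation as Ro
np.set_printoptions(suppress=True,precision=4)
def st(log=True):
    s=sensors.get_state();q=np.array(s['tcp_rot']);R=Ro.from_quat(q[[1,2,3,0]]).as_matrix()
    if log:
        with open('log.txt','a') as f: f.write(' '.join('%.5f'%v for v in [*s['joint_pos'],*s['position'],*q])+'\n')
    return s,R,np.array(s['position'])
def Rdes(yaz,lean=0):
    a=np.radians(yaz);y=np.array([np.cos(a),np.sin(a),0]);z=np.array([0,0,-1.]);x=np.cross(y,z)
    return np.c_[x,y,z]@Ro.from_rotvec([0,np.radians(lean),0]).as_matrix()
def show():
    s,R,p=st();print('t',s['clock'],'p',p,'j',np.array(s['joint_pos']),'F',np.array(s['ft_force']),'w',s['gripper_width'])
    print('x',R[:,0],'y',R[:,1],'z',R[:,2]);return s,R,p
def rel(R,p,Rt,pt):
    rv=Ro.from_matrix(R.T@Rt).as_rotvec()
    print('shift now(units of 20mm)',R.T@(pt-p)/20,'| turn units',rv/np.radians(60),'deg',np.degrees(rv),'| shift after turn',Rt.T@(pt-p)/20)
E
python3 - <<'E'
from g import *
s,R,p=show()
Rt=Rdes(17.2,0);rel(R,p,Rt,np.array([539.4,-223,200]))
E
```

```text
t 0.9333 p [248.7468 490.0382 230.6392] j [-1.2378  0.3108  0.1392  1.5164 -0.0438  1.3188 -0.7982] F [-0.148  -0.1946 -0.4789] w 85.28948221170977
x [-0.2917  0.9565 -0.0011] y [ 0.9565  0.2917 -0.0009] z [-0.0006 -0.0013 -1.    ]
shift now(units of 20mm) [-38.3389   3.5024   1.5701] | turn units [-0.0009  0.001  -0.004 ] deg [-0.0533  0.0617 -0.2403] | shift after turn [-38.3549   3.3402   1.532 ]
```

>>> {"op": "carry_out", "data": {"targets": [[[-1,0.09,0,0,0,0,0],[-1,0.09,0,0,0,0,0],[-1,0.09,0,0,0,0,0],[-1,0.09,0,0,0,0,0],[-1,0.09,0,0,0,0,0],[-1,0.09,0,0,0,0,0],[-1,0.09,0,0,0,0,0],[-1,0.09,0,0,0,0,0],[-1,0.09,0,0,0,0,0],[-1,0.09,0,0,0,0,0],[-1,0.09,0,0,0,0,0],[-1,0.09,0,0,0,0,0]]]}}

```text
clock: 1.93
position: [340.4, 266.3, 230.9]
tcp_rot: [-0.0, 0.593, 0.805, -0.0]
ft_force: [0.3, -0.9, -0.3]
gripper_width: 85.4
```

>>> {"op": "carry_out", "data": {"targets": [[[-1,0.09,0,0,0,0,0],[-1,0.09,0,0,0,0,0],[-1,0.09,0,0,0,0,0],[-1,0.09,0,0,0,0,0],[-1,0.09,0,0,0,0,0],[-1,0.09,0,0,0,0,0],[-1,0.09,0,0,0,0,0],[-1,0.09,0,0,0,0,0],[-1,0.09,0,0,0,0,0],[-1,0.09,0,0,0,0,0],[-1,0.09,0,0,0,0,0],[-1,0.09,0,0,0,0,0]]]}}

```text
clock: 2.93
position: [431.9, 43.7, 230.9]
tcp_rot: [-0.0, 0.593, 0.805, -0.0]
ft_force: [0.9, -0.5, -0.1]
gripper_width: 85.5
```

>>> {"op": "carry_out", "data": {"targets": [[[-1,0.09,0,0,0,0,0],[-1,0.09,0,0,0,0,0],[-1,0.09,0,0,0,0,0],[-1,0.09,0,0,0,0,0],[-1,0.09,0,0,0,0,0],[-1,0.09,0,0,0,0,0],[-1,0.09,0,0,0,0,0],[-1,0.09,0,0,0,0,0],[-1,0.09,0,0,0,0,0],[-1,0.09,0,0,0,0,0],[-1,0.09,0,0,0,0,0],[-1,0.09,0,0,0,0,0]]]}}

```text
clock: 3.93
position: [523.6, -178.9, 230.7]
tcp_rot: [-0.001, 0.593, 0.805, -0.0]
ft_force: [0.3, -0.4, 0.2]
gripper_width: 85.7
```

```bash
python3 - <<'E'
from g import *
s,R,p=show()
Rt=Rdes(17.2,35);rel(R,p,Rt,np.array([539.4,-223,200]))
E
```

```text
t 3.9333 p [ 523.6039 -178.8535  230.6837] j [-0.2187  0.3703  0.7095  1.5221 -0.2445  1.3411  0.8136] F [ 0.265  -0.3657  0.2205] w 85.739896049601
x [-0.2957  0.9553  0.0008] y [ 0.9553  0.2957 -0.0009] z [-0.0011  0.0005 -1.    ]
shift now(units of 20mm) [-2.3434  0.1031  1.5322] | turn units [-0.0009  0.5826 -0.0003] deg [-0.0531 34.9533 -0.015 ] | shift after turn [-2.7986  0.1018 -0.0867]
```

>>> {"op": "carry_out", "data": {"targets": [[[0,0,0,0,0.0833,0,0],[0,0,0,0,0.0833,0,0],[0,0,0,0,0.0833,0,0],[0,0,0,0,0.0833,0,0],[0,0,0,0,0.0833,0,0],[0,0,0,0,0.0833,0,0],[0,0,0,0,0.0833,0,0],[0,0,0,0,0,0,0]]]}}

```text
clock: 4.6
position: [522.0, -181.6, 226.5]
tcp_rot: [-0.245, 0.569, 0.765, 0.177]
ft_force: [-1.7, -1.1, -0.9]
gripper_width: 85.0
```

```bash
python3 - <<'E'
from g import *
s,R,p=show()
Rt=Rdes(17.2,35);rel(R,p,Rt,np.array([537.4,-216.4,10.6]))
rel(R,p,Rt,np.array([537.4,-216.4,90]))
snap('top','t1',1.56);snap('side','s1',1.56)
E
```

```text
t 4.6 p [ 522.0301 -181.5941  226.4827] j [ 0.2533  0.7134  0.5715  1.1567 -0.6584  1.9153  1.0526] F [-1.7118 -1.0899 -0.887 ] w 85.00844561952881
x [-0.2321  0.783   0.5771] y [ 0.9572  0.2894 -0.0078] z [-0.1731  0.5506 -0.8166]
shift now(units of 20mm) [-7.7704  0.316   7.7235] | turn units [-0.0025 -0.0042 -0.0094] deg [-0.1485 -0.2505 -0.5648] | shift after turn [-7.7392  0.2195  7.7581]
shift now(units of 20mm) [-5.4793  0.2851  4.4815] | turn units [-0.0025 -0.0042 -0.0094] deg [-0.1485 -0.2505 -0.5648] | shift after turn [-5.4621  0.2195  4.5061]
```

View pics/t1.png

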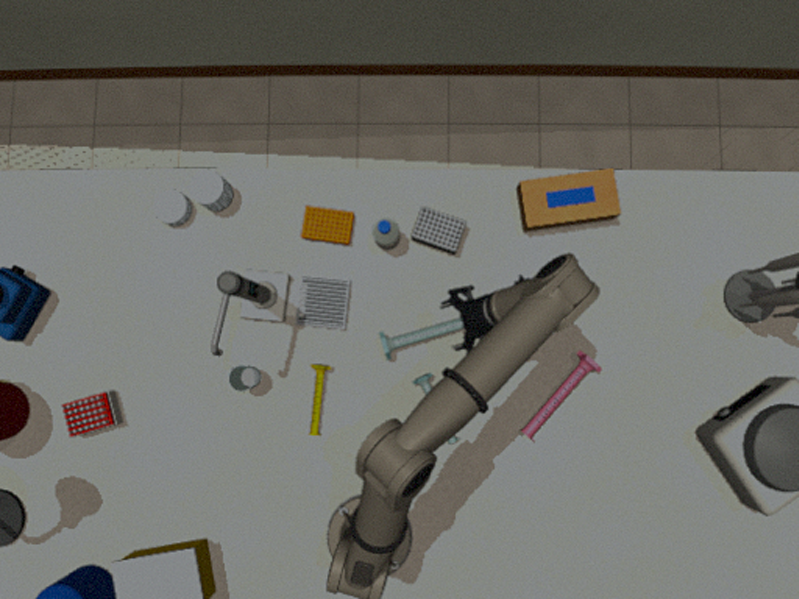

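View pics/s1.png

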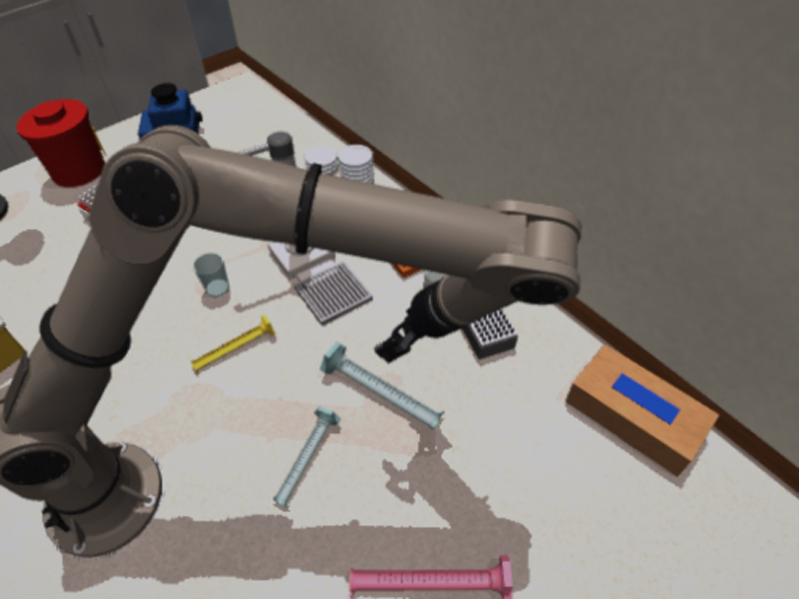

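```bash
cat > kin.py <<'E'
import numpy as np, itertools
from scipy.spatial.transform import Rotation as Ro
from scipy.optimize import least_squares
D=np.loadtxt('log.txt')
D=np.vstack([[-1.1427,0.3117,0.014,1.5129,-0.0044,1.3192,-0.0272,248.69,489.82,230.3,-0.0002,0.2327,0.9725,-0.0011],D])
def fk(j,L,sg,off):
    h,l1,a1,l2,a2,l3=L
    R=Ro.from_euler('z',sg[0]*j[0]+off[0]);p=np.array([0,0,h])
    R=R*Ro.from_euler('y',j[1]);R=R*Ro.from_euler('z',sg[1]*j[2]);p=p+R.apply([a1,0,l1])
    R=R*Ro.from_euler('y',j[3]);R=R*Ro.from_euler('z',sg[2]*j[4]);p=p+R.apply([a2,0,l2])
    R=R*Ro.from_euler('y',j[5]);R=R*Ro.from_euler('z',sg[3]*j[6]+off[1]);p=p+R.apply([0,0,l3])
    return R,p
E
python3 - <<'E'
from kin import *
np.set_printoptions(suppress=True,precision=3)
best=[]
for sg in itertools.product([1,-1],repeat=4):
    def res(x,full=False):
        r=[]
        for d in D:
            R,p=fk(d[:7],x[:6],sg,x[6:8]);Rm=Ro.from_quat(d[[11,12,13,10]])
            r+=list((p-d[7:10])/10)+list((R.inv()*Rm).as_rotvec()*20)
        r+=list(x[[2,4]]*1e-3)
        return np.array(r)
    for o in (0,1.57,-1.57,3.1):
        s=least_squares(res,[300,400,0,400,0,250,0,o]);best.append((s.cost,sg,s.x))
best.sort(key=lambda b:b[0])
for b in best[:3]: print(b)
E
```

```text
(np.float64(0.21908840773273727), (-1, -1, -1, -1), array([237.315, 479.812,  -1.222, 416.895, -13.558, 372.276,  -0.03 ,
         1.542]))
(np.float64(0.21908840773373775), (-1, -1, -1, -1), array([237.315, 479.812,  -1.222, 416.895, -13.558, 372.276,  -0.03 ,
         1.542]))
(np.float64(0.21908840773557056), (-1, -1, -1, -1), array([237.316, 479.812,  -1.222, 416.895, -13.557, 372.276,  -0.03 ,
         1.542]))
```

```bash
cat >> kin.py <<'E'
X=np.array([237.315,479.812,-1.222,416.895,-13.558,372.276,-0.03,1.542]);SG=(-1,-1,-1,-1)
lo=np.array([-2.7,-.3,-1.27,.12,-1.44,.2,-3.05]);hi=np.array([2.7,1.91,1.3,2.57,4.58,2.03,3.05])
def ik(Rt,pt,q0,w=0.02):
    def res(q):
        R,p=fk(q,X[:6],SG,X[6:8]);return np.r_[(p-pt)/10,(Ro.from_matrix(Rt).inv()*R).as_rotvec()*20,w*(q-q0)]
    s=least_squares(res,np.clip(q0,lo+1e-3,hi-1e-3),bounds=(lo,hi));r=s.fun[:6]
    return s.x,np.linalg.norm(r[:3])*10,np.degrees(np.linalg.norm(r[3:])/20)
E
python3 - <<'E'
from kin import *
from g import *
np.set_printoptions(suppress=True,precision=2)
q0=D[-1][:7]
az=-72.8;a=np.array([np.cos(np.radians(az)),np.sin(np.radians(az)),0]);up=np.array([0,0,1.])
F=np.array([481,-34.5,32.]);t=np.radians(3.5);ax=np.cos(t)*a-np.sin(t)*up;n=np.cos(t)*up+np.sin(t)*a
P=F-32*n;P[2]=0;print('P',P)
for lean in(35,25,15,0):
    R0=Rdes(17.2,lean);p0=F+200*ax+12*R0[:,2];q=q0.copy()
    for th in(0,15,30,45,60,75,85,93.5):
        W=Ro.from_rotvec(-R0[:,1]*np.radians(th)).as_matrix()
        pt=P+W@(p0-P);q,e,eo=ik(W@R0,pt,q);print(lean,th,pt,q,'%.1f %.1f'%(e,eo))
E
```

```text
P [480.42 -32.63   0.  ]
35 0 [ 538.   -218.62    9.96] [ 0.3   0.98  0.53  1.23 -0.7   1.64  1.23] 0.0 0.0
35 15 [ 535.27 -209.82   60.01] [ 0.11  0.76  0.63  1.44 -0.61  1.43  1.17] 0.0 0.0
35 30 [ 528.81 -188.95  105.97] [-0.16  0.56  0.75  1.62 -0.46  1.2   1.02] 0.0 0.0
35 45 [ 519.05 -157.42  144.72] [-0.53  0.41  0.9   1.78 -0.21  1.    0.72] 0.0 0.0
35 60 [ 506.66 -117.39  173.59] [-1.01  0.38  1.15  1.9   0.07  0.9   0.35] 0.0 0.0
35 75 [492.48 -71.58 190.64] [-1.36  0.5   1.3   1.97  0.26  0.89  0.01] 0.0 0.0
35 85 [482.51 -39.37 194.82] [-1.49  0.63  1.3   1.99  0.34  0.92 -0.17] 0.0 0.0
35 93.5 [473.97 -11.78 193.73] [-1.56  0.78  1.29  1.99  0.35  0.96 -0.27] 0.0 0.0
25 0 [ 538.53 -220.35    8.91] [ 0.2   0.88  0.58  1.37 -0.67  1.45  1.22] 0.0 0.0
25 15 [ 535.87 -211.75   59.47] [-0.03  0.68  0.7   1.56 -0.56  1.24  1.12] 0.0 0.0
25 30 [ 529.43 -190.95  105.97] [-0.35  0.52  0.85  1.73 -0.37  1.03  0.91] 0.0 0.0
25 45 [ 519.65 -159.35  145.26] [-0.79  0.45  1.1   1.86 -0.14  0.87  0.61] 0.0 0.0
25 60 [ 507.19 -119.12  174.64] [-1.2   0.5   1.3   1.96  0.13  0.81  0.24] 
[... 872 characters left out ...]
 1.09  1.25  2.    0.42  0.96 -0.45] 0.0 0.0
0 0 [ 540.03 -225.2     7.79] [-0.13  0.69  0.72  1.7  -0.54  0.96  1.1 ] 0.0 0.0
0 15 [ 537.4  -216.71   59.7 ] [-0.47  0.6   0.94  1.84 -0.38  0.78  0.89] 0.0 0.0
0 30 [ 530.89 -195.68  107.54] [-0.88  0.65  1.24  1.96 -0.27  0.66  0.68] 0.0 0.0
0 45 [ 520.94 -163.54  148.05] [-1.16  0.67  1.3   2.04  0.17  0.62  0.15] 0.0 0.0
0 60 [ 508.23 -122.47  178.47] [-1.35  0.8   1.3   2.07  0.44  0.7  -0.25] 0.0 0.0
0 75 [493.63 -75.29 196.73] [-1.5   1.05  1.3   2.06  0.45  0.8  -0.41] 0.0 0.0
0 85 [483.32 -42.   201.49] [-1.56  1.21  1.27  2.03  0.44  0.9  -0.5 ] 0.0 0.0
0 93.5 [474.48 -13.45 200.73] [-1.59  1.35  1.23  1.98  0.44  0.99 -0.56] 0.0 0.0
```

>>> {"op": "carry_out", "data": {"targets": [[[-0.7,0.03,0.56,0,0,0,0],[-0.7,0.03,0.56,0,0,0,0],[-0.7,0.03,0.56,0,0,0,0],[-0.7,0.03,0.56,0,0,0,0],[-0.7,0.03,0.56,0,0,0,0],[-0.7,0.03,0.56,0,0,0,0],[-0.7,0.03,0.56,0,0,0,0],[-0.56,0.03,0.56,0,0,0,0],[0,0,0,0,0,0,0],[0,0,0,0,0,0,0]]]}}

```text
clock: 5.53
position: [538.9, -213.0, 94.0]
tcp_rot: [-0.243, 0.566, 0.767, 0.178]
ft_force: [0.7, -0.8, 1.5]
gripper_width: 85.3
```

```bash
python3 - <<'E'
from g import *
s,R,p=show()
Rt=Rdes(17.2,35);rel(R,p,Rt,np.array([537.4,-216.4,10.6]))
snap('side','s2',1.56)
b=cv2.imread('pics/s2_raw.png');cv2.imwrite('pics/s2_c.png',cv2.resize(b[180:290,190:310],None,fx=5,fy=5,interpolation=cv2.INTER_CUBIC))
E
```

```text
t 5.5333 p [ 538.921  -212.9616   94.0356] j [ 0.2996  0.8846  0.5443  1.1876 -0.6901  1.7491  1.1702] F [ 0.7286 -0.7516  1.4567] w 85.25976066597154
x [-0.2405  0.7818  0.5752] y [ 0.9554  0.2952 -0.0018] z [-0.1712  0.5492 -0.818 ]
shift now(units of 20mm) [-2.5159 -0.116   3.331 ] | turn units [-0.0011 -0.0019 -0.0014] deg [-0.065  -0.1167 -0.0838] | shift after turn [-2.5089 -0.1235  3.336 ]
```

View pics/s2_c.png

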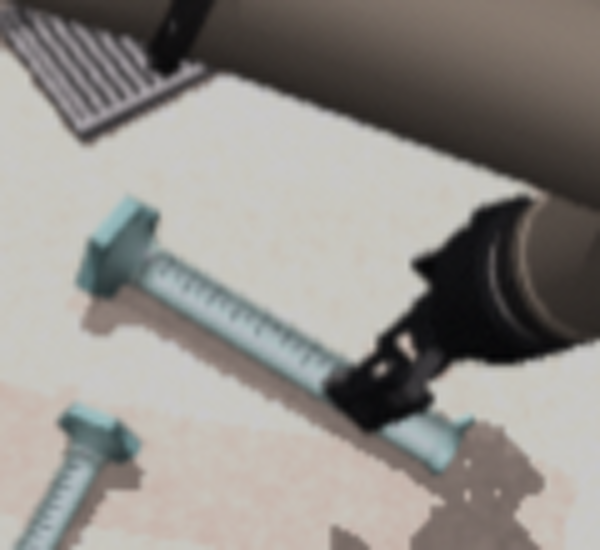

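The open jaws are over the tube near the mouth, around crop pixel (375,395), and in line with it. Next I descend and grip.

>>> {"op": "carry_out", "data": {"targets": [[[-0.31,-0.01,0.42,0,0,0,0],[-0.31,-0.01,0.42,0,0,0,0],[-0.31,-0.01,0.42,0,0,0,0],[-0.31,-0.01,0.42,0,0,0,0],[-0.31,-0.01,0.42,0,0,0,0],[-0.31,-0.01,0.42,0,0,0,0],[-0.31,-0.01,0.42,0,0,0,0],[-0.31,-0.01,0.4,0,0,0,0],[0,0,0,0,0,0,0],[0,0,0,0,0,0,0]]]}}

```text
clock: 6.42
position: [538.2, -215.7, 11.3]
tcp_rot: [-0.243, 0.566, 0.767, 0.178]
ft_force: [-0.6, 0.5, 0.3]
gripper_width: 85.0
```

```bash
python3 - <<'E'
from g import *
s,R,p=show()
Rt=Rdes(17.2,35);rel(R,p,Rt,np.array([537.4,-216.4,10.6]))
E
```

```text
t 6.4167 p [ 538.1895 -215.6862   11.3148] j [ 0.3089  0.9774  0.5236  1.2303 -0.7158  1.633   1.2309] F [-0.5691  0.473   0.259 ] w 84.96655926517305
x [-0.2411  0.7822  0.5745] y [ 0.9554  0.2953 -0.0011] z [-0.1705  0.5486 -0.8185]
shift now(units of 20mm) [-0.0389 -0.0482  0.0164] | turn units [-0.0006 -0.001  -0.0009] deg [-0.0382 -0.0621 -0.0566] | shift after turn [-0.0389 -0.0483  0.0164]
```

>>> {"op": "carry_out", "data": {"targets": [[[0,0,0,0,0,0,0.5],[0,0,0,0,0,0,0.5],[0,0,0,0,0,0,0.7],[0,0,0,0,0,0,1],[0,0,0,0,0,0,1],[0,0,0,0,0,0,1],[0,0,0,0,0,0,1],[0,0,0,0,0,0,1],[0,0,0,0,0,0,1],[0,0,0,0,0,0,1]]], "newtons": 45}}

```text
clock: 7.25
position: [539.0, -216.1, 12.7]
tcp_rot: [-0.242, 0.566, 0.768, 0.179]
ft_force: [1.2, -1.4, 4.4]
gripper_width: 28.4
```

```bash
python3 - <<'E'
from g import *
s,R,p=show()
snap('top','t3',1.56);snap('side','s3',1.56)
b=cv2.imread('pics/s3_raw.png');cv2.imwrite('pics/s3_c.png',cv2.resize(b[180:290,190:310],None,fx=5,fy=5,interpolation=cv2.INTER_CUBIC))
b=cv2.imread('pics/t3_raw.png');cv2.imwrite('pics/t3_c.png',cv2.resize(b[160:250,230:330],None,fx=7,fy=7,interpolation=cv2.INTER_CUBIC))
E
```

```text
t 7.25 p [ 538.9824 -216.0647   12.6775] j [ 0.3088  0.9756  0.524   1.2292 -0.7161  1.6334  1.2309] F [ 1.2216 -1.3585  4.3684] w 28.37768989668627
x [-0.2427  0.7828  0.573 ] y [0.9553 0.2955 0.0009] z [-0.1686  0.5477 -0.8195]
```

View pics/s3_c.png

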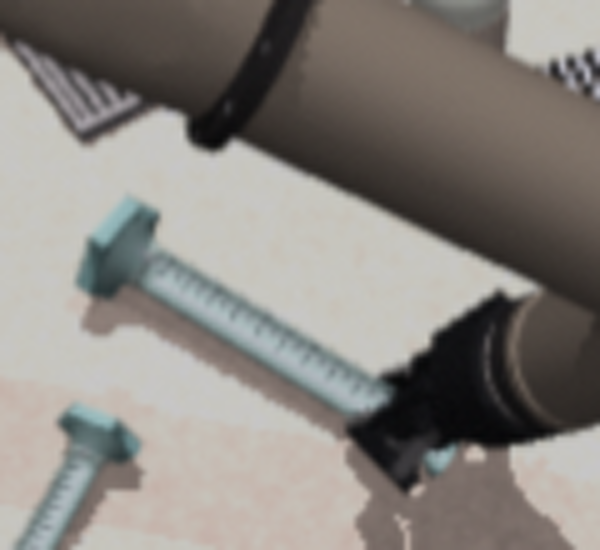

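View pics/t3_c.png

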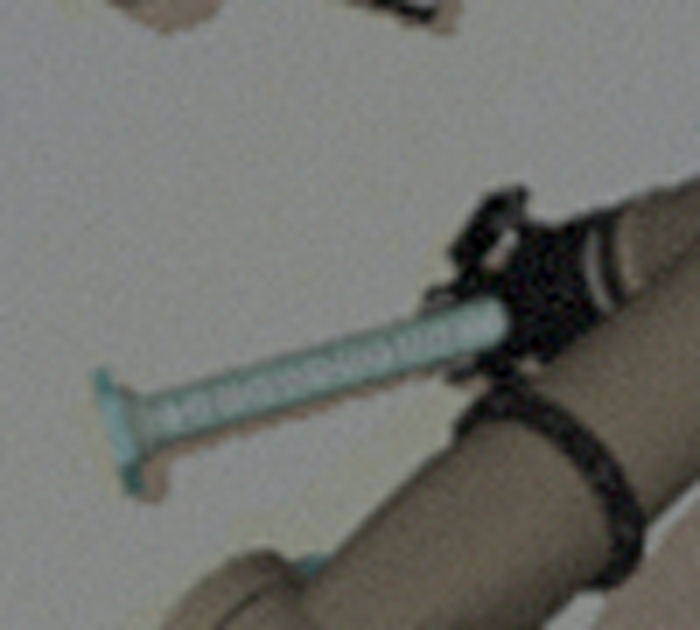

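```bash
python3 - <<'E'
from g import *
s,R,p=st(False)
Rt=Rdes(17.2,35);p=np.array([538.2,-215.7,11.3]) # commanded
P=np.array([480.4,-32.6,0]);d=Rt.T@(P-p);print('d',d)
for dg in(2.5,3):
    W=Ro.from_rotvec([0,-np.radians(dg),0]).as_matrix();print(dg,(d-W@d)/20,dg/60)
b=cv2.imread('pics/t3_raw.png')
# foot from t3 crop underside corners ~ (97,370),(128,488)
for z in(32,):print(onz('top',230+111/7,160+430/7,z))
E
```

```text
d [150.7986  -1.0709 119.385 ]
2.5 [ 0.2676  0.     -0.3232] 0.041666666666666664
3 [ 0.3227 -0.     -0.3864] 0.05
[479.6576 -34.9131  32.    ]
```

>>> {"op": "carry_out", "data": {"targets": [[[0.27,0,-0.32,0,-0.0417,0,1],[0.27,0,-0.32,0,-0.0417,0,1],[0.27,0,-0.32,0,-0.0417,0,1],[0.27,0,-0.32,0,-0.0417,0,1],[0.27,0,-0.32,0,-0.0417,0,1],[0.27,0,-0.32,0,-0.0417,0,1],[0.27,0,-0.32,0,-0.0417,0,1],[0.27,0,-0.32,0,-0.0417,0,1],[0,0,0,0,0,0,1]]]}}

```text
clock: 8.1
position: [534.7, -198.4, 78.4]
tcp_rot: [-0.104, 0.587, 0.799, 0.078]
ft_force: [0.4, -0.9, 0.3]
gripper_width: 28.8
```

```bash
cat > chk.py <<'E'
from g import *
import sys
f=sys.argv[1]
s,R,p=show();z=R[:,2]
# cylinder axis from tool: initial lean 35 -> axis in tool frame
t=np.radians(3.5);a0=Rdes(17.2,35).T@np.array([np.cos(t)*np.cos(np.radians(-72.8)),np.cos(t)*np.sin(np.radians(-72.8)),-np.sin(t)])
ax=R@a0;F=p-12*z-200*ax;print('axis',ax,'tilt deg',np.degrees(np.arccos(ax[2])),'foot est',F)
for n in('side','top'):
    snap(n,f+n[0]);b=cv2.imread('pics/%s_raw.png'%(f+n[0]))
    u,v=proj(n,[F+100*ax])[0].astype(int);x0,y0=max(u-60,0),max(v-65,0)
    cv2.imwrite('pics/%s_c.png'%(f+n[0]),cv2.resize(b[y0:y0+130,x0:x0+120],None,fx=4,fy=4,interpolation=cv2.INTER_CUBIC));print(n,'crop origin',x0,y0)
a=cv2.imread('pics/%ss_c.png'%f);b=cv2.imread('pics/%st_c.png'%f);h=min(len(a),len(b));cv2.imwrite('pics/%s_b.png'%f,np.hstack([a[:h],b[:h]])[:600,:800] if 0 else cv2.resize(np.hstack([a[:h],b[:h]]),None,fx=.83,fy=.83))
E
python3 chk.py k1
```

```text
t 8.1 p [ 534.7479 -198.4127   78.4373] j [ 0.0263  0.6821  0.6634  1.5072 -0.5742  1.3401  1.1304] F [ 0.3945 -0.8651  0.2825] w 28.754042266327506
x [-0.2897  0.9219  0.2572] y [0.9542 0.2991 0.0026] z [-0.0745  0.2462 -0.9663]
axis [ 0.2859 -0.9147  0.2856] tilt deg 73.40538233738852 foot est [478.4535 -18.4278  32.9139]
side crop origin 172 170
top crop origin 204 149
```

View pics/k1_b.png

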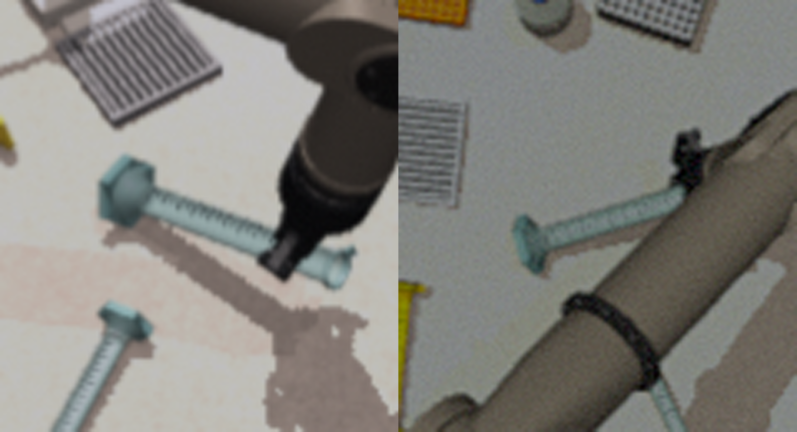

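The cylinder leans with its foot edge still on the bench (side crop, foot at about (125,190)). Continuing.

>>> {"op": "carry_out", "data": {"targets": [[[0.27,0,-0.32,0,-0.0417,0,1],[0.27,0,-0.32,0,-0.0417,0,1],[0.27,0,-0.32,0,-0.0417,0,1],[0.27,0,-0.32,0,-0.0417,0,1],[0.27,0,-0.32,0,-0.0417,0,1],[0.27,0,-0.32,0,-0.0417,0,1],[0.27,0,-0.32,0,-0.0417,0,1],[0.27,0,-0.32,0,-0.0417,0,1],[0.27,0,-0.32,0,-0.0417,0,1],[0.27,0,-0.32,0,-0.0417,0,1],[0,0,0,0,0,0,1]]]}}

```text
clock: 9.12
position: [520.1, -152.4, 144.3]
tcp_rot: [0.071, 0.59, 0.803, -0.053]
ft_force: [0.7, -0.6, 3.3]
gripper_width: 28.8
```

```bash
python3 chk.py k2
```

```text
t 9.1167 p [ 520.0995 -152.4351  144.2779] j [-0.5387  0.402   0.8959  1.7871 -0.1954  0.9995  0.7024] F [ 0.6878 -0.6335  3.3305] w 28.811865602591496
x [-0.2947  0.9391 -0.177 ] y [ 0.9541  0.2994 -0.0004] z [ 0.0526 -0.169  -0.9842]
axis [ 0.2238 -0.7124  0.6651] tilt deg 48.30769852501911 foot est [474.7077  -7.9276  23.0625]
side crop origin 163 160
top crop origin 196 151
```

View pics/k2_b.png

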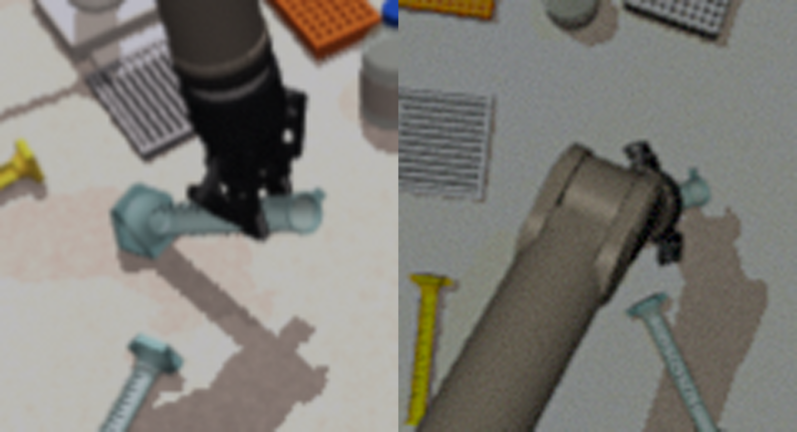

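>>> {"op": "carry_out", "data": {"targets": [[[0.27,0,-0.32,0,-0.0417,0,1],[0.27,0,-0.32,0,-0.0417,0,1],[0.27,0,-0.32,0,-0.0417,0,1],[0.27,0,-0.32,0,-0.0417,0,1],[0.27,0,-0.32,0,-0.0417,0,1],[0.27,0,-0.32,0,-0.0417,0,1],[0.27,0,-0.32,0,-0.0417,0,1],[0.27,0,-0.32,0,-0.0417,0,1],[0.27,0,-0.32,0,-0.0417,0,1],[0,0,0,0,0,0,1]]]}}

```text
clock: 10.05
position: [502.0, -93.1, 184.0]
tcp_rot: [0.23, 0.567, 0.773, -0.17]
ft_force: [-0.8, -3.4, 13.4]
gripper_width: 28.6
```

```bash
python3 chk.py k3
```

```text
t 10.05 p [502.0181 -93.1135 184.0066] j [-1.184   0.3837  1.1711  1.9499  0.2673  0.9097  0.0868] F [-0.8162 -3.435  13.3948] w 28.598672001395524
x [-0.2518  0.7978 -0.5478] y [ 0.9542  0.2992 -0.003 ] z [ 0.1615 -0.5234 -0.8366]
axis [ 0.1303 -0.4068  0.9042] tilt deg 25.28706411316828 foot est [474.0115  -5.4762  13.2104]
side crop origin 153 152
top crop origin 187 154
```

View pics/k3_b.png

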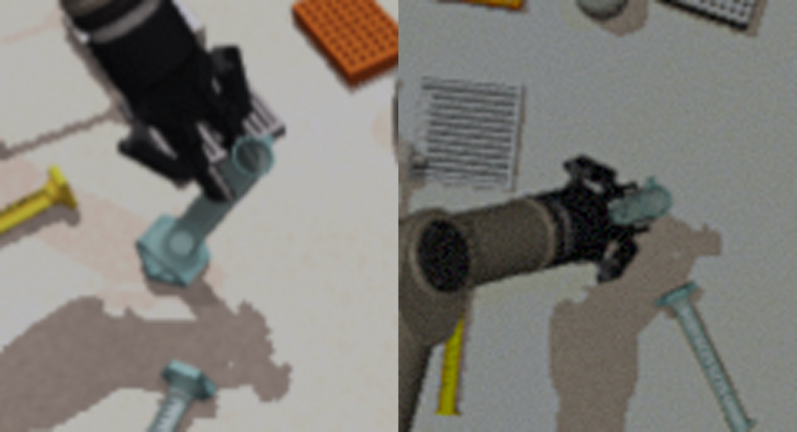

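>>> {"op": "carry_out", "data": {"targets": [[[0.24,0,-0.37,0,-0.0417,0,1],[0.26,0,-0.34,0,-0.0417,0,1],[0.27,0,-0.32,0,-0.0417,0,1],[0.27,0,-0.32,0,-0.0417,0,1],[0.27,0,-0.32,0,-0.0417,0,1],[0.27,0,-0.32,0,-0.0417,0,1],[0,0,0,0,0,0,1]]]}}

```text
clock: 10.73
position: [487.7, -45.0, 195.9]
tcp_rot: [0.329, 0.539, 0.735, -0.244]
ft_force: [-1.2, -0.3, 16.2]
gripper_width: 28.4
```

```bash
python3 chk.py k4
```

```text
t 10.7333 p [487.668  -45.0067 195.8819] j [-1.4359  0.5592  1.2247  1.993   0.3988  0.9526 -0.2045] F [-1.1552 -0.2902 16.1531] w 28.36606888142408
x [-0.201   0.6327 -0.7478] y [ 0.9543  0.2988 -0.0038] z [ 0.221  -0.7144 -0.6639]
axis [ 0.0559 -0.1662  0.9845] tilt deg 10.098394116559804 foot est [473.8288  -3.1978   6.9467]
side crop origin 146 147
top crop origin 180 156
```

View pics/k4_b.png

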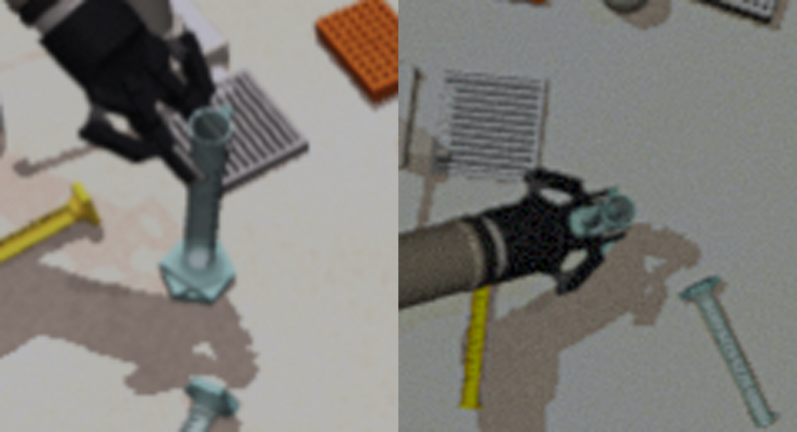

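>>> {"op": "carry_out", "data": {"targets": [[[0.23,0,-0.37,0,-0.0417,0,1],[0.27,0,-0.32,0,-0.0417,0,1],[0.27,0,-0.32,0,-0.0417,0,1],[0.2,0,-0.24,0,-0.031,0,1],[0,0,0,0,0,0,1],[0,0,0,0,0,0,1]]]}}

```text
clock: 11.33
position: [477.3, -15.3, 194.7]
tcp_rot: [0.386, 0.521, 0.706, -0.286]
ft_force: [-0.5, 1.0, 8.6]
gripper_width: 28.3
```

```bash
python3 chk.py k5
```

```text
t 11.3333 p [477.3168 -15.3048 194.7291] j [-1.5205  0.7139  1.2117  1.9939  0.407   0.9922 -0.3238] F [-0.5091  1.023   8.6161] w 28.32813226679439
x [-0.16    0.5142 -0.8426] y [ 0.9556  0.2948 -0.0016] z [ 0.2476 -0.8054 -0.5385]
axis [ 0.0071 -0.0176  0.9998] tilt deg 1.086054379537617 foot est [472.935   -2.1212   1.2272]
side crop origin 141 146
top crop origin 176 157
```

View pics/k5_b.png

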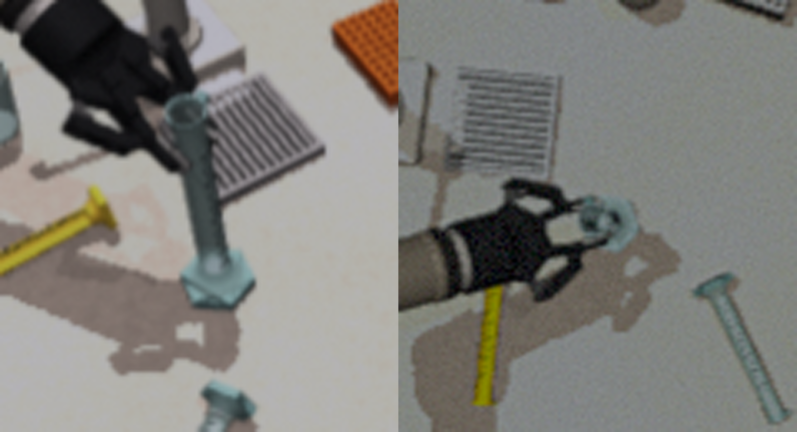

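>>> {"op": "carry_out", "data": {"targets": [[[0,0,0,0,0,0,0.55],[0,0,0,0,0,0,0.5],[0,0,0,0,0,0,0.3],[0,0,0,0,0,0,0.1],[0,0,0,0,0,0,0],[0,0,0,0,0,0,0],[0,0,-0.2,0,0,0,0],[0,0,-0.3,0,0,0,0],[0,0,-0.3,0,0,0,0],[0,0,-0.3,0,0,0,0],[0,0,-0.3,0,0,0,0],[0,0,0,0,0,0,0]]]}}

```text
clock: 12.43
position: [470.0, 10.2, 208.4]
tcp_rot: [0.384, 0.521, 0.708, -0.282]
ft_force: [-0.0, -0.2, -0.5]
gripper_width: 85.2
```

```bash
python3 chk.py k6
```

```text
t 12.4333 p [470.0296  10.1882 208.4047] j [-1.5693  0.6904  1.2162  1.9612  0.3983  1.0631 -0.3247] F [-0.0012 -0.1922 -0.5484] w 85.22202419870341
x [-0.1619  0.5215 -0.8377] y [0.9544 0.2984 0.0013] z [ 0.2507 -0.7993 -0.5461]
axis [ 0.0071 -0.027   0.9996] tilt deg 1.6014890799691819 foot est [465.6079  25.188   15.036 ]
side crop origin 134 139
top crop origin 169 159
```

View pics/k6_b.png

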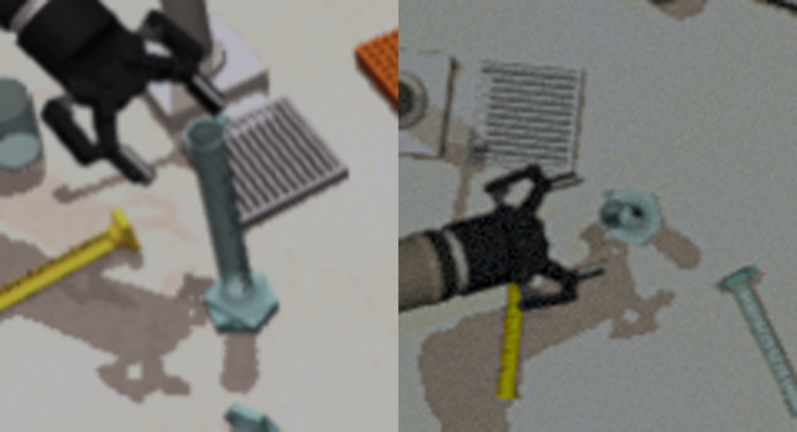

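>>> {"op": "carry_out", "data": {"targets": [[[0,0,-0.5,0,0,0,0],[0,0,-0.5,0,0,0,0],[0,0,-0.5,0,0,0,0],[-0.5,0,-0.33,0,0,0,0],[-0.5,0,-0.33,0,0,0,0],[-0.5,0,-0.33,0,0,0,0],[-0.5,0,-0.33,0,0,0,0],[-0.5,0,-0.33,0,0,0,0],[-0.5,0,-0.33,0,0,0,0],[-0.5,0,-0.33,0,0,0,0],[-0.5,0,-0.33,0,0,0,0],[-0.5,0,-0.33,0,0,0,0]]]}}

```text
clock: 13.53
position: [461.5, 31.2, 333.5]
tcp_rot: [0.383, 0.523, 0.707, -0.283]
ft_force: [0.7, 0.5, -1.1]
gripper_width: 85.3
```

```bash
python3 - <<'E'
from g import *
s,R,p=show()
print('mouth top',onz('top',238.3,223.2,250),'side',onz('side',134+206/3.32,139+133/3.32,250))
print('foot side bottom? ', onz('side',134+241/3.32,139+310/3.32,6), 'top foot',onz('top',169+(633-398)/3.32,159+216/3.32,12))
Rt=Rdes(17.2,0);rel(R,p,Rt,np.array([472.9,-2.1,290]))
Rt=Rdes(-10,0);rel(R,p,Rt,np.array([472.9,-2.1,290]))
for y in(17.2,0,-20):
    pass
snap('top','t7');snap('side','s7')
E
python3 - <<'E'
import sys
sys.path.insert(0,'.')
import os;os.chdir('.')
from kin import *
from g import Rdes
q0=D[-1][:7]
for y in(107,60,17,-30,-70,-110):
    q,e,eo=ik(Rdes(y),np.array([473,-2,290.]),q0);q2,e2,_=ik(Rdes(y),np.array([591,119,225.]),q);print(y,q.round(2),e,eo,q2.round(2),e2)
E
```

```text
t 13.5333 p [461.4907  31.2366 333.5011] j [-1.6763  0.4741  1.2616  1.7945  0.5452  1.373  -0.2786] F [ 0.7218  0.4754 -1.093 ] w 85.30355865601229
x [-0.1596  0.5218 -0.838 ] y [0.9561 0.2931 0.0004] z [ 0.2458 -0.8011 -0.5457]
mouth top [471.1114 -22.988  250.    ] side [474.3739  -8.5796 250.    ]
foot side bottom?  [469.1893 -16.6619   6.    ] top foot [469.1404  -9.4767  12.    ]
shift now(units of 20mm) [0.8618 0.0559 2.6625] | turn units [-0.0009  0.9488 -0.0026] deg [-0.0549 56.9273 -0.1567] | shift after turn [-1.761   0.0521  2.1751]
shift now(units of 20mm) [0.8618 0.0559 2.6625] | turn units [0.2241 0.9304 0.4125] deg [13.4485 55.825  24.7522] | shift after turn [-1.5424  0.8512  2.1751]
107 [-0.86  0.2   0.99  1.6  -0.17  1.43  2.02] 0.0004285347540031591 0.0002931605217318935 [-0.76  0.53  0.84  1.37 -0.39  1.41  1.94] 7.422914025342642e-05
60 [-0.91  0.22  1.06  1.6  -0.2   1.43  1.22] 0.00035118939041855996 0.00023154548616704108 [-0.79  0.55  0.9   1.37 -0.43  1.42  1.15] 7.802993862422494e-05
17 [-0.96  0.25  1.14  1.6  -0.23  1.44  0.5 ] 0.0002786944153939719 0.0001764663631030506 [-0.82  0.57  0.97  1.37 -0.47  1.43  0.43] 8.170751807149873e-05
-30 [-1.02  0.29  1.25  1.6  -0.27  1.45 -0.27] 0.00020147523706767645 0.00012190667238109291 [-0.86  0.61  1.05  1.37 -0.52  1.45 -0.35] 8.549819999658467e-05
-70 [-1.04  0.31  1.3   1.6  -0.3   1.46 -0.94] 0.00012898445875104324 8.246949241749918e-05 [-0.88  0.62  1.09  1.37 -0.55  1.47 -1.03] 8.669291067529008e-05
-110 [-1.04  0.31  1.3   1.6  -0.3   1.46 -1.64] 8.537747139117213e-05 7.971002130942653e-05 [-0.88  0.62  1.09  1.37 -0.55  1.47 -1.73] 8.669353170472564e-05
```

>>> {"op": "carry_out", "data": {"targets": [[[0,0,0,0,0.079,0,0],[0,0,0,0,0.079,0,0],[0,0,0,0,0.079,0,0],[0,0,0,0,0.079,0,0],[0,0,0,0,0.079,0,0],[0,0,0,0,0.079,0,0],[0,0,0,0,0.079,0,0],[0,0,0,0,0.079,0,0],[0,0,0,0,0.079,0,0],[0,0,0,0,0.079,0,0],[0,0,0,0,0.079,0,0],[0,0,0,0,0.079,0,0]]]}}

```text
clock: 14.63
position: [461.4, 32.2, 332.2]
tcp_rot: [-0.001, 0.594, 0.805, 0.002]
ft_force: [0.3, 0.1, -0.9]
gripper_width: 85.5
```

```bash
python3 - <<'E'
from g import *
s,R,p=show()
for n in('top','side'):
    snap(n,n+'8');b=cv2.imread('pics/%s8_raw.png'%n)
    for P in ([473,-2,0],[473,-2,250]): print(n,proj(n,[P]))
    u,v=proj(n,[[473,-2,120]])[0].astype(int)
    cv2.imwrite('pics/%s8_c.png'%n,cv2.resize(b[v-50:v+50,u-60:u+60],None,fx=6,fy=6,interpolation=cv2.INTER_CUBIC));print(n,u-60,v-50)
E
```

```text
t 14.6333 p [461.4068  32.2405 332.2469] j [-1.1607  0.1694  1.2402  1.562  -0.1642  1.5251  0.382 ] F [ 0.3104  0.0996 -0.9083] w 85.49128325356682
x [-0.2948  0.9555  0.0038] y [0.9556 0.2948 0.0011] z [-0.0001  0.0039 -1.    ]
top [[238.1752 223.0951]]
top [[232.1596 222.5842]]
top 175 172
side [[205.2071 229.8616]]
side [[194.2864 177.9156]]
side 140 157
```

View pics/top8_c.png

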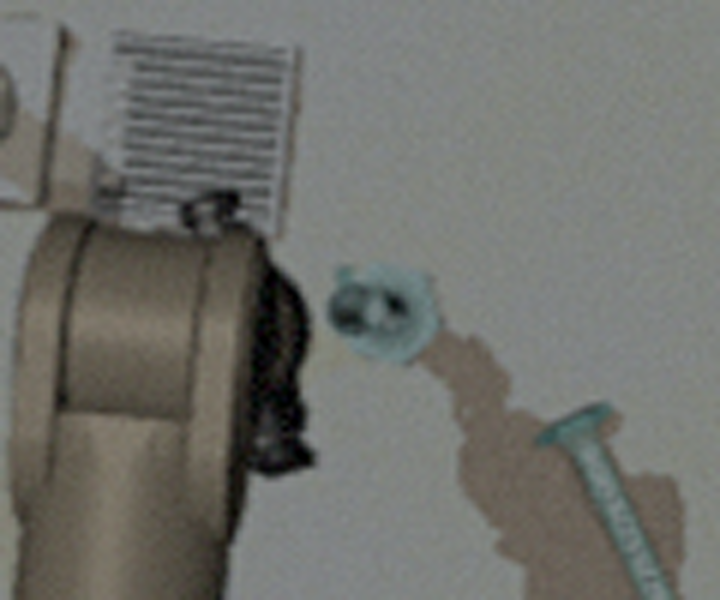

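View pics/side8_c.png

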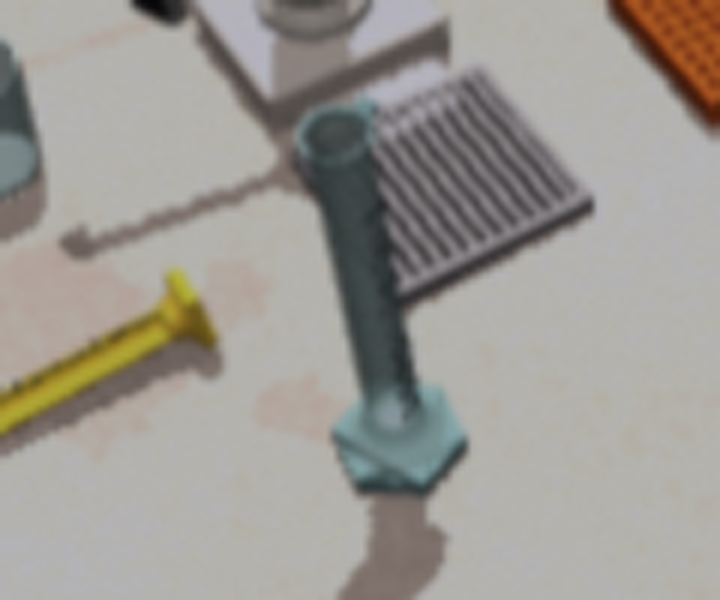

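```bash
python3 - <<'E'
from g import *
print(onz('top',175+352/6,172+309/6,250),onz('side',140+337/6,157+138/6,250),onz('top',175+388/6,172+314/6,12))
s,R,p=st(False)
for P in([472,-8,203],[472,-8,290]): rel(R,p,Rdes(17.2),np.array(P))
E
```

```text
[469.9379  -7.1913 250.    ] [472.7381 -11.6437 250.    ] [468.0472  -9.0251  12.    ]
shift now(units of 20mm) [-1.7775  0.0117  6.4652] | turn units [-0.0002  0.0024 -0.013 ] deg [-0.011   0.1435 -0.7789] | shift after turn [-1.7937 -0.0139  6.4608]
shift now(units of 20mm) [-1.7884  0.0109  2.1152] | turn units [-0.0002  0.0024 -0.013 ] deg [-0.011   0.1435 -0.7789] | shift after turn [-1.7937 -0.0139  2.1108]
```

>>> {"op": "carry_out", "data": {"targets": [[[-0.46,-0.01,0,0,0,0,0],[-0.46,-0.01,0,0,0,0,0],[-0.46,-0.01,0.2,0,0,0,0],[-0.46,-0.01,0.6,0,0,0,0],[0,0,0.6,0,0,0,0],[0,0,0.6,0,0,0,0],[0,0,0,0,0,0,0]]]}}

```text
clock: 15.32
position: [469.6, -1.3, 289.6]
tcp_rot: [-0.001, 0.593, 0.805, -0.003]
ft_force: [-0.4, 0.5, 0.1]
gripper_width: 85.3
```

```bash
python3 - <<'E'
from g import *
s,R,p=show()
rel(R,p,Rdes(17.2),np.array([470.5,-9,203]))
for n in('top','side'):
    snap(n,n+'9');b=cv2.imread('pics/%s9_raw.png'%n)
    u,v=proj(n,[[473,-2,220]])[0].astype(int)
    cv2.imwrite('pics/%s9_c.png'%n,cv2.resize(b[v-50:v+50,u-60:u+60],None,fx=6,fy=6,interpolation=cv2.INTER_CUBIC));print(n,u-60,v-50)
E
```

```text
t 15.3167 p [469.6101  -1.2707 289.5504] j [-1.0468  0.2269  1.2272  1.6325 -0.2115  1.4393  0.5026] F [-0.3884  0.4587  0.0644] w 85.27791070662366
x [-0.2968  0.9549 -0.0012] y [ 0.9549  0.2968 -0.0059] z [-0.0053 -0.0029 -1.    ]
shift now(units of 20mm) [-0.377  -0.0465  4.3283] | turn units [-0.0057  0.0012  0.0011] deg [-0.3403  0.0698  0.0652] | shift after turn [-0.3823 -0.0718  4.3275]
top 172 172
side 135 135
```

View pics/side9_c.png

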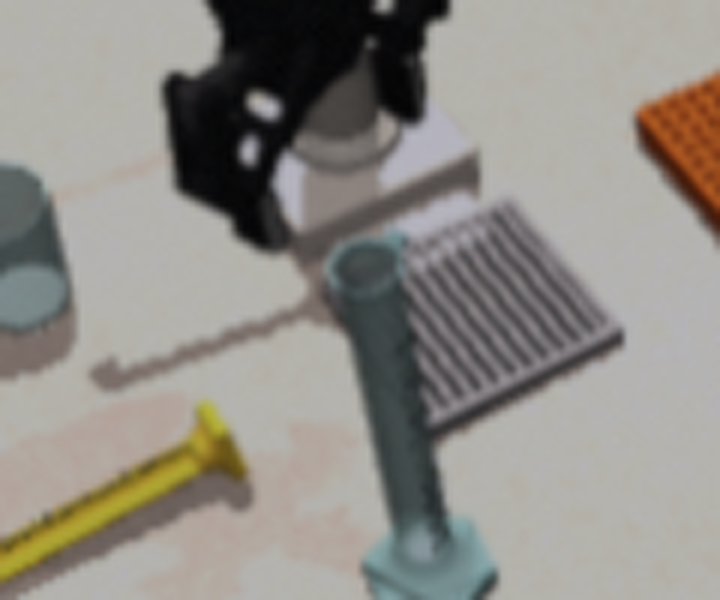

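```bash
python3 - <<'E'
from g import *
s,R,p=st(False)
for dz in(0,8,13):
  for sg in(1,-1): print(dz,sg,(proj('side',[p+R[:,1]*44*sg-R[:,2]*dz])[0]-[135,135])*6)
E
```

```text
0 1 [401.4079 134.6197]
0 -1 [272.0013 257.3759]
8 1 [399.1781 121.7287]
8 -1 [268.8036 244.6535]
13 1 [397.7712 113.5907]
13 -1 [266.7847 236.6172]
```

>>> {"op": "carry_out", "data": {"targets": [[[-0.2,-0.02,0.2,0,0,0,0],[-0.2,-0.02,0.4,0,0,0,0],[0,0,0.5,0,0,0,0],[0,0,0.5,0,0,0,0],[0,0,0.5,0,0,0,0],[0,0,0.5,0,0,0,0],[0,0,0.5,0,0,0,0],[0,0,0.5,0,0,0,0],[0,0,0.4,0,0,0,0],[0,0,0.3,0,0,0,0],[0,0,0,0,0,0,0],[0,0,0,0,0,0,0]]]}}

```text
clock: 16.42
position: [473.4, -10.6, 206.0]
tcp_rot: [0.0, 0.594, 0.805, -0.001]
ft_force: [0.5, 0.2, 0.1]
gripper_width: 85.7
```

>>> {"op": "carry_out", "data": {"targets": [[[0,0,0,0,0,0,0.4],[0,0,0,0,0,0,0.5],[0,0,0,0,0,0,0.58],[0,0,0,0,0,0,0.62],[0,0,0,0,0,0,0.66],[0,0,0,0,0,0,0.7],[0,0,0,0,0,0,0.8],[0,0,0,0,0,0,1],[0,0,0,0,0,0,1],[0,0,0,0,0,0,1],[0,0,0,0,0,0,1]]], "newtons": 40}}

```text
clock: 17.33
position: [473.9, -10.5, 206.6]
tcp_rot: [0.001, 0.593, 0.805, 0.0]
ft_force: [1.6, 0.8, 4.3]
gripper_width: 29.8
```

```bash
python3 - <<'E'
from g import *
s,R,p=show()
for n in('top','side'):
    snap(n,n+'10');b=cv2.imread('pics/%s10_raw.png'%n)
    u,v=proj(n,[[473,-2,150]])[0].astype(int)
    cv2.imwrite('pics/%s10_c.png'%n,cv2.resize(b[v-50:v+50,u-60:u+60],None,fx=6,fy=6,interpolation=cv2.INTER_CUBIC));print(n,u-60,v-50)
E
```

```text
t 17.3333 p [473.941  -10.4515 206.5646] j [-0.9611  0.3066  1.1814  1.7807 -0.2977  1.253   0.5983] F [1.573  0.8413 4.2557] w 29.849306415035855
x [-0.2955  0.9553 -0.0014] y [0.9553 0.2955 0.0012] z [ 0.0016 -0.001  -1.    ]
top 174 172
side 139 150
```

View pics/side10_c.png

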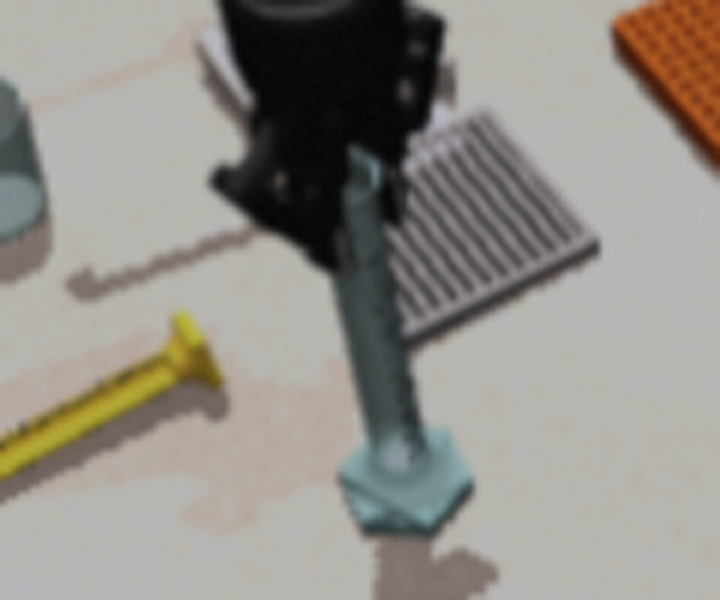

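>>> {"op": "carry_out", "data": {"targets": [[[0,0,-0.1,0,0,0,1],[0,0,-0.3,0,0,0,1],[0,0,-0.5,0,0,0,1],[0,0,-0.6,0,0,0,1],[0,0,-0.6,0,0,0,1],[0,0,-0.6,0,0,0,1],[0,0,-0.3,0,0,0,1],[0,0,0,0,0,0,1]]]}}

```text
clock: 18.1
position: [474.1, -10.7, 267.6]
tcp_rot: [0.001, 0.593, 0.805, 0.0]
ft_force: [1.0, 0.1, -2.2]
gripper_width: 29.3
```

```bash
python3 - <<'E'
from g import *
s,R,p=show()
print('yellow foot',onz('top',321/1.5625,367/1.5625,20), 'beaker',onz('top',245/1.5625,378/1.5625,40))
rel(R,p,Rdes(17.2),np.array([592,120,p[2]]))
snap('side','s11',1.56)
E
```

```text
t 18.1 p [474.1105 -10.6926 267.5743] j [-1.0015  0.244   1.206   1.672  -0.2315  1.383   0.5377] F [ 1.0457  0.0958 -2.2255] w 29.28103010226286
x [-0.2955  0.9553 -0.0016] y [0.9553 0.2956 0.0024] z [ 0.0028 -0.0008 -1.    ]
yellow foot [424.771  126.2733  20.    ] beaker [395.2603 315.617   40.    ]
shift now(units of 20mm) [4.5006 7.5625 0.0111] | turn units [ 0.0023  0.0015 -0.0002] deg [ 0.1381  0.0914 -0.0094] | shift after turn [4.4993 7.5632 0.    ]
```

View pics/s11.png

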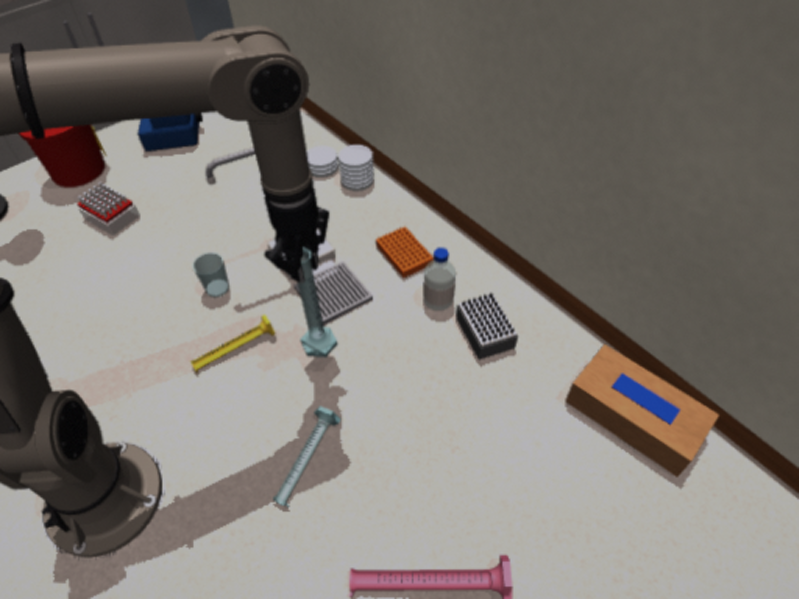

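>>> {"op": "carry_out", "data": {"targets": [[[0.2,0.33,0,0,0,0,1],[0.39,0.66,0,0,0,0,1],[0.39,0.66,0,0,0,0,1],[0.39,0.66,0,0,0,0,1],[0.39,0.66,0,0,0,0,1],[0.39,0.66,0,0,0,0,1],[0.39,0.66,0,0,0,0,1],[0.39,0.66,0,0,0,0,1],[0.39,0.66,0,0,0,0,1],[0.39,0.66,0,0,0,0,1],[0.39,0.66,0,0,0,0,1],[0.39,0.63,0,0,0,0,1]]]}}

```text
clock: 19.15
position: [591.5, 121.7, 264.1]
tcp_rot: [-0.001, 0.593, 0.805, -0.001]
ft_force: [-0.0, 0.1, -2.1]
gripper_width: 29.7
```

>>> {"op": "carry_out", "data": {"targets": [[[0,0,0.5,0,0,0,1],[0,0,0.5,0,0,0,1],[0,0,0,0,0,0,1],[0,0,0,0,0,0,1]]]}}

```text
clock: 19.48
position: [589.7, 119.0, 244.3]
tcp_rot: [-0.001, 0.594, 0.804, -0.002]
ft_force: [-0.0, -0.2, -1.9]
gripper_width: 30.0
```

```bash
python3 - <<'E'
from g import *
s,R,p=show()
for n in('top','side'):
    snap(n,n+'12');b=cv2.imread('pics/%s12_raw.png'%n)
    u,v=proj(n,[[592,120,100]])[0].astype(int)
    cv2.imwrite('pics/%s12_c.png'%n,cv2.resize(b[v-50:v+50,u-60:u+60],None,fx=6,fy=6,interpolation=cv2.INTER_CUBIC));print(n,u-60,v-50)
E
```

```text
t 19.4833 p [589.6888 118.9783 244.3372] j [-0.8583  0.5763  1.0437  1.3581 -0.4902  1.4831  0.4523] F [-0.0039 -0.1698 -1.8555] w 29.980073194385103
x [-0.2936  0.9559 -0.0007] y [ 0.9559  0.2936 -0.004 ] z [-0.0037 -0.0018 -1.    ]
top 144 141
side 150 120
```

View pics/side12_c.png

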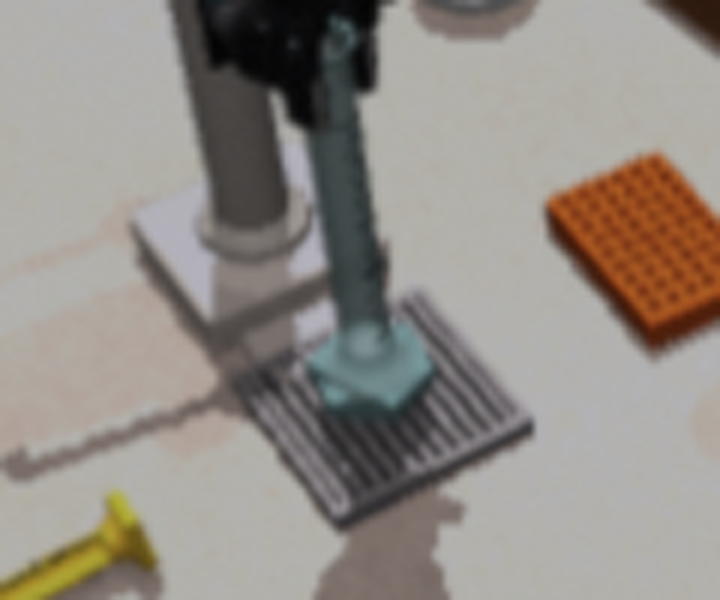

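View pics/top12_c.png

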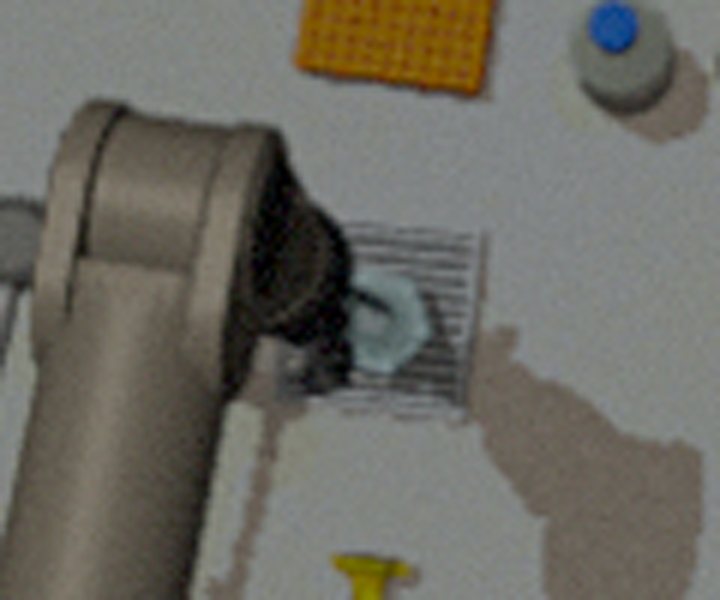

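```bash
python3 - <<'E'
from g import *
print('foot side',onz('side',150+372/6,120+367/6,50),'top',onz('top',144+382/6,141+323/6,50))
c=[(411,290),(533,428),(342,527),(232,388)]
w=[onz('side',150+u/6,120+v/6,14) for u,v in c];print('tray side',*w,np.mean(w,0))
c=[(486,235),(467,420)]
w=[onz('top',144+u/6,141+v/6,14) for u,v in c];print('tray top right corners',*w)
s,R,p=st(False);print(p)
E
```

```text
foot side [589.4158 116.9588  50.    ] top [582.3816 115.6848  50.    ]
tray side [659.1613 181.9104  14.    ] [649.2648  47.4428  14.    ] [523.6758  58.5888  14.    ] [532.2261 185.0655  14.    ] [591.082  118.2519  14.    ]
tray top right corners [644.924   52.4624  14.    ] [520.6095  63.1137  14.    ]
[590.8022 119.061  246.0846]
```

>>> {"op": "carry_out", "data": {"targets": [[[0.05,0.17,0.2,0,0,0,1],[0,0,0.25,0,0,0,1],[0,0,0.25,0,0,0,1],[0,0,0.2,0,0,0,1],[0,0,0.1,0,0,0,1],[0,0,0.05,0,0,0,1],[0,0,0.05,0,0,0,1],[0,0,0,0,0,0,1]]]}}

```text
clock: 20.25
position: [594.3, 121.9, 224.0]
tcp_rot: [0.0, 0.594, 0.805, -0.0]
ft_force: [0.8, 0.0, -1.6]
gripper_width: 29.6
```

```bash
python3 - <<'E'
from g import *
s,R,p=show()
E
```

```text
t 20.25 p [594.2531 121.9497 223.9818] j [-0.8563  0.595   1.033   1.3836 -0.5057  1.442   0.461 ] F [ 0.7507  0.0465 -1.6093] w 29.571454491619416
x [-0.2954  0.9554 -0.0012] y [ 0.9554  0.2954 -0.    ] z [ 0.0003 -0.0011 -1.    ]
```

>>> {"op": "carry_out", "data": {"targets": [[[0,0,0.05,0,0,0,1],[0,0,0.05,0,0,0,1],[0,0,0,0,0,0,1]]]}}

```text
clock: 20.5
position: [594.2, 122.0, 222.0]
tcp_rot: [0.0, 0.594, 0.805, -0.0]
ft_force: [0.5, 0.7, -3.1]
gripper_width: 29.8
```

>>> {"op": "carry_out", "data": {"targets": [[[0,0,0.05,0,0,0,1],[0,0,0,0,0,0,1]]]}}

```text
clock: 20.67
position: [594.2, 122.0, 221.0]
tcp_rot: [0.0, 0.593, 0.805, -0.0]
ft_force: [-0.2, -0.0, -2.2]
gripper_width: 29.5
```

>>> {"op": "carry_out", "data": {"targets": [[[0,0,0.05,0,0,0,1],[0,0,0,0,0,0,1]]]}}

```text
clock: 20.83
position: [594.6, 121.8, 220.7]
tcp_rot: [0.001, 0.594, 0.805, 0.0]
ft_force: [-0.3, -0.7, -0.3]
gripper_width: 29.7
```

```bash
python3 - <<'E'
from g import *
s,R,p=show()
for n in('side','top'):
    snap(n,n+'13');b=cv2.imread('pics/%s13_raw.png'%n)
    u,v=proj(n,[[592,120,60]])[0].astype(int)
    cv2.imwrite('pics/%s13_c.png'%n,cv2.resize(b[v-40:v+40,u-45:u+45],None,fx=7,fy=7,interpolation=cv2.INTER_CUBIC));print(n,u-45,v-40)
E
```

```text
t 20.8333 p [594.6313 121.8083 220.6798] j [-0.8566  0.5969  1.032   1.3896 -0.5078  1.4341  0.4631] F [-0.3197 -0.7267 -0.2994] w 29.67394594570013
x [-0.2954  0.9554 -0.0014] y [0.9554 0.2954 0.0011] z [ 0.0015 -0.001  -1.    ]
side 166 138
top 161 152
```

View pics/side13_c.png

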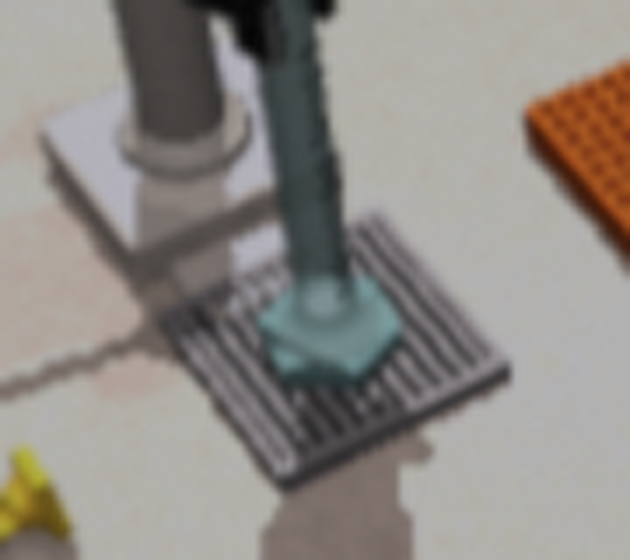

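>>> {"op": "carry_out", "data": {"targets": [[[0,0,0.03,0,0,0,1],[0,0,0,0,0,0,0.6],[0,0,0,0,0,0,0.55],[0,0,0,0,0,0,0.45],[0,0,0,0,0,0,0.3],[0,0,0,0,0,0,0.2],[0,0,0,0,0,0,0.2],[0,0,0,0,0,0,0.2]]]}}

```text
clock: 21.6
position: [594.2, 122.0, 219.4]
tcp_rot: [0.0, 0.593, 0.805, -0.0]
ft_force: [0.2, -0.5, -0.2]
gripper_width: 68.5
```

```bash
python3 - <<'E'
from g import *
s,R,p=show()
E
```

```text
t 21.6 p [594.2386 122.0145 219.3854] j [-0.8567  0.5978  1.0311  1.3915 -0.5081  1.4328  0.4633] F [ 0.156  -0.4669 -0.1759] w 68.50275134286453
x [-0.2955  0.9553 -0.0011] y [ 0.9553  0.2955 -0.0001] z [ 0.0002 -0.0011 -1.    ]
```

>>> {"op": "carry_out", "data": {"targets": [[[0,0,-0.3,0,0,0,0.2],[0,0,-0.5,0,0,0,0.2],[0,0,-0.7,0,0,0,0.2],[0,0,-0.8,0,0,0,0.2],[0,0,-0.8,0,0,0,0.2],[0,0,-0.8,0,0,0,0.2],[0,0,-0.8,0,0,0,0.2],[0,0,-0.8,0,0,0,0.2],[0,0,-0.8,0,0,0,0.2],[0,0,-0.5,0,0,0,0.2],[0,0,0,0,0,0,1]]]}}

```text
clock: 22.52
position: [595.4, 121.4, 359.2]
tcp_rot: [0.003, 0.594, 0.805, 0.001]
ft_force: [-1.1, -0.7, 0.7]
gripper_width: 57.9
```

```bash
python3 - <<'E'
from g import *
s,R,p=show()
for n in('side','top'):
    snap(n,n+'14',1.56)
E
```

```text
t 22.5167 p [595.408  121.3531 359.1964] j [-0.7963  0.5491  1.0573  1.0896 -0.4787  1.7325  0.4035] F [-1.1409 -0.6905  0.6845] w 57.88527982482394
x [-0.2954  0.9554 -0.0031] y [0.9553 0.2954 0.0059] z [ 0.0065 -0.0012 -1.    ]
```

View pics/side14.png

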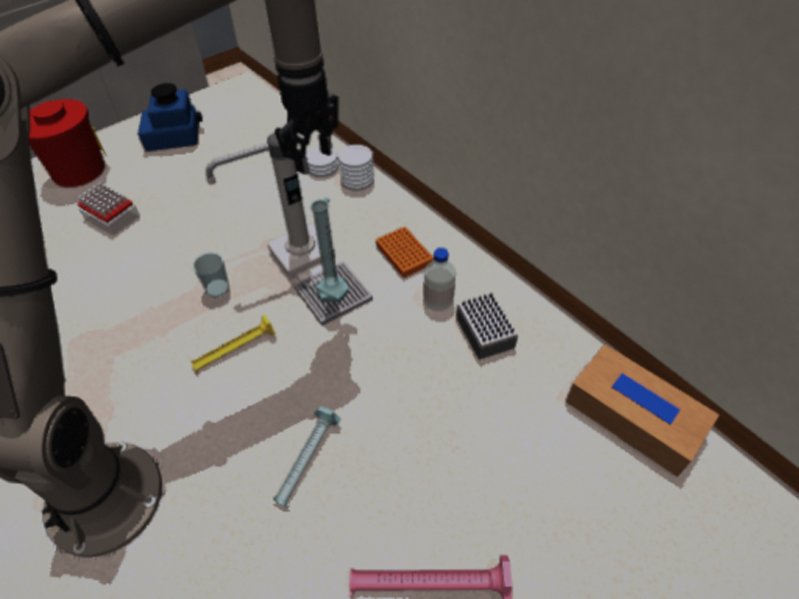

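View pics/top14.png

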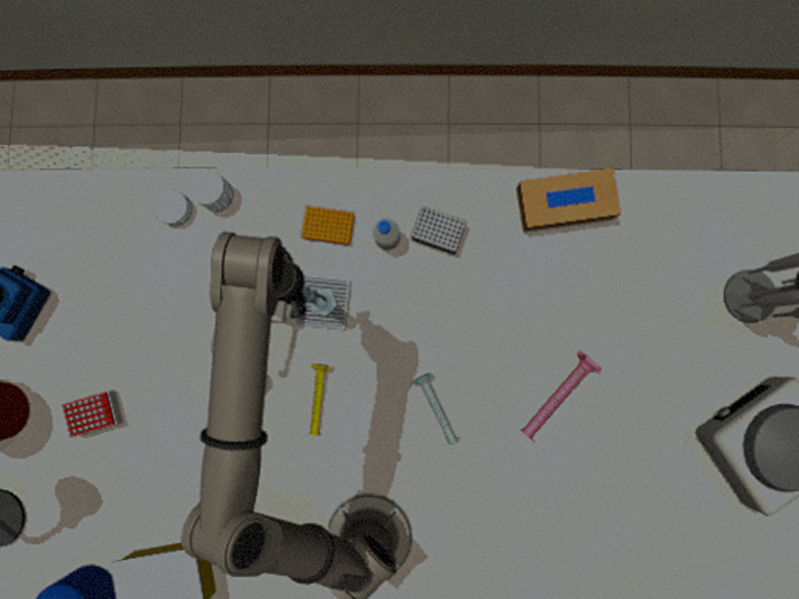

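```bash
python3 - <<'E'
from kin import *
from g import Rdes,st,rel
q=D[-1][:7];c=np.array([605,267.])
s,R,p=st(False)
for az,off,y,z in((163.7,35,-16,359),(163.7,35,-16,297),(195,18,16,297),(230,18,51,297),(265,18,85,297)):
    a=np.radians(az);P=c+105*np.array([np.cos(a),np.sin(a)])+off*np.array([np.sin(a),-np.cos(a)])
    q,e,eo=ik(Rdes(y),np.r_[P,z],q);print(az,P.round(1),q.round(2),round(e,2),round(eo,2))
rel(R,p,Rdes(-16),np.array([514,330,359]))
E
```

```text
163.7 [514.  330.1] [-1.17  0.63  1.19  1.03 -0.6   1.8  -0.49] 0.0 0.0
163.7 [514.  330.1] [-1.23  0.65  1.2   1.2  -0.6   1.66 -0.45] 0.0 0.0
195 [498.9 257.2] [-1.21  0.49  1.11  1.35 -0.44  1.56  0.14] 0.0 0.0
230 [523.7 198.1] [-1.04  0.44  0.98  1.36 -0.36  1.53  0.8 ] 0.0 0.0
265 [577.9 164. ] [-0.81  0.49  0.83  1.23 -0.36  1.56  1.45] 0.0 0.0
shift now(units of 20mm) [11.1363 -0.7702 -0.1578] | turn units [0.0018 0.0011 0.5528] deg [ 0.1066  0.0652 33.1701] | shift after turn [ 8.9003 -6.7379 -0.1389]
```

>>> {"op": "carry_out", "data": {"targets": [[[0,0,-0.1,0,0,0.069,1],[0,0,0,0,0,0.069,1],[0,0,0,0,0,0.069,1],[0,0,0,0,0,0.069,1],[0,0,0,0,0,0.069,1],[0,0,0,0,0,0.069,1],[0,0,0,0,0,0.069,1],[0,0,0,0,0,0.069,1]]]}}

```text
clock: 23.28
position: [593.8, 122.3, 356.4]
tcp_rot: [-0.0, 0.799, 0.601, -0.001]
ft_force: [-0.5, 0.1, 0.0]
gripper_width: 0.2
```

>>> {"op": "carry_out", "data": {"targets": [[[0.74,-0.56,0,0,0,0,1],[0.74,-0.56,0,0,0,0,1],[0.74,-0.56,0,0,0,0,1],[0.74,-0.56,0,0,0,0,1],[0.74,-0.56,0,0,0,0,1],[0.74,-0.56,0,0,0,0,1],[0.74,-0.56,0,0,0,0,1],[0.74,-0.56,0,0,0,0,1],[0.74,-0.56,0,0,0,0,1],[0.74,-0.56,0,0,0,0,1],[0.74,-0.56,0,0,0,0,1],[0.74,-0.56,0,0,0,0,1]]]}}

```text
clock: 24.28
position: [512.8, 330.7, 356.2]
tcp_rot: [0.0, 0.798, 0.602, -0.001]
ft_force: [0.4, -0.5, -0.8]
gripper_width: 0.4
```

```bash
python3 - <<'E'
from g import *
s,R,p=show()
rel(R,p,Rdes(-16),np.array([514,330,297]))
snap('side','s15')
b=cv2.imread('pics/s15_raw.png');cv2.imwrite('pics/s15_c.png',cv2.resize(b[50:200,110:260],None,fx=4,fy=4,interpolation=cv2.INTER_CUBIC))
E
```

```text
t 24.2833 p [512.7842 330.7209 356.2015] j [-1.2004  0.6123  1.1946  1.08   -0.5757  1.7733 -0.4863] F [ 0.3607 -0.4918 -0.8255] w 0.3895747014843322
x [ 0.2746  0.9616 -0.0019] y [ 0.9616 -0.2746 -0.001 ] z [-0.0015 -0.0016 -1.    ]
shift now(units of 20mm) [-0.0122  0.0712  2.96  ] | turn units [-0.0009  0.0019  0.0011] deg [-0.0556  0.1111  0.0641] | shift after turn [-0.0179  0.0684  2.9601]
```

View pics/s15_c.png

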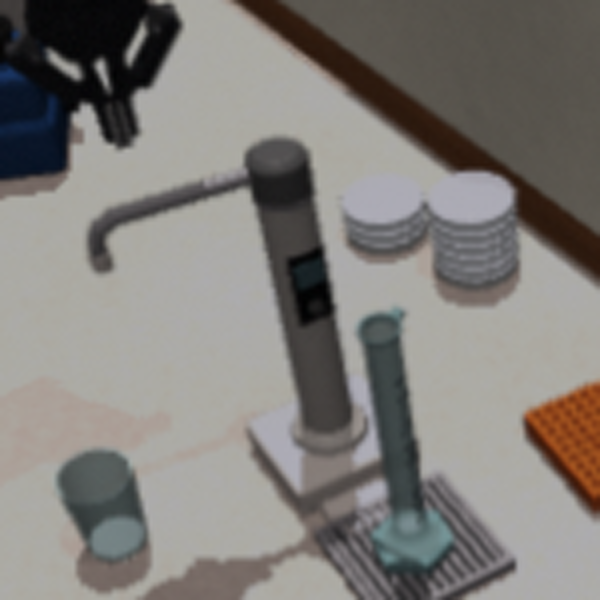

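>>> {"op": "carry_out", "data": {"targets": [[[0,0,0.5,0,0,0,1],[0,0,0.7,0,0,0,1],[0,0,0.7,0,0,0,1],[0,0,0.7,0,0,0,1],[0,0,0.35,0,0,0,1],[0,0,0,0,0,0,1],[-0.2,0,0,0,0,0,1],[-0.2,0,0,0,0,0,1],[-0.2,0,0,0,0,0,1],[-0.2,0,0,0,0,0,1],[0,0,0,0,0,0,1]]]}}

```text
clock: 25.25
position: [509.7, 313.3, 299.2]
tcp_rot: [0.0, 0.799, 0.602, 0.001]
ft_force: [0.8, -0.5, 0.2]
gripper_width: 0.1
```

>>> {"op": "carry_out", "data": {"targets": [[[-0.23,-0.03,0,0,0,-0.0417,1],[-0.46,-0.06,0,0,0,-0.0833,1],[-0.46,-0.06,0,0,0,-0.0833,1],[-0.46,-0.06,0,0,0,-0.0833,1],[0,0,0,0,0,0,1]]]}}

```text
clock: 25.67
position: [500.0, 281.3, 299.2]
tcp_rot: [0.0, 0.698, 0.716, 0.0]
ft_force: [0.2, -0.4, 0.0]
gripper_width: -0.3
```

```bash
python3 - <<'E'
from g import *
s,R,p=show()
c=np.array([605,267,0]);print('d',R.T@(c-p))
snap('side','s16')
b=cv2.imread('pics/s16_raw.png');cv2.imwrite('pics/s16_c.png',cv2.resize(b[50:200,110:260],None,fx=4,fy=4,interpolation=cv2.INTER_CUBIC))
E
```

```text
t 25.6667 p [500.0352 281.3384 299.1915] j [-1.2566  0.5177  1.1576  1.3394 -0.4702  1.576  -0.1301] F [ 0.1501 -0.4212  0.0452] w -0.2813059094294162
x [-0.0259  0.9997 -0.0001] y [0.9997 0.0259 0.0007] z [ 0.0007 -0.0001 -1.    ]
d [-17.0267 104.3511 299.2653]
```

View pics/s16_c.png

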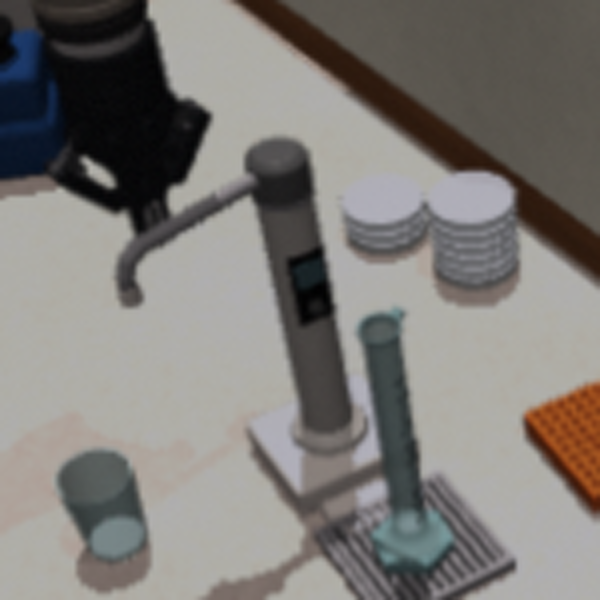

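The spout follows the finger; its nozzle is now at about (130,295) in the crop. Continuing.

>>> {"op": "carry_out", "data": {"targets": [[[-0.23,-0.03,0,0,0,-0.0417,1],[-0.46,-0.06,0,0,0,-0.0833,1],[-0.46,-0.06,0,0,0,-0.0833,1],[-0.46,-0.06,0,0,0,-0.0833,1],[-0.46,-0.06,0,0,0,-0.0833,1],[-0.46,-0.06,0,0,0,-0.0833,1],[-0.46,-0.06,0,0,0,-0.0833,1],[-0.46,-0.06,0,0,0,-0.0833,1],[-0.46,-0.06,0,0,0,-0.0833,1],[-0.46,-0.06,0,0,0,-0.0833,1],[-0.46,-0.06,0,0,0,-0.0833,1],[0,0,0,0,0,0,1]]]}}

```text
clock: 26.72
position: [529.8, 192.5, 298.5]
tcp_rot: [0.001, 0.31, 0.951, -0.001]
ft_force: [0.9, -0.0, 0.7]
gripper_width: -0.2
```

```bash
python3 - <<'E'
from g import *
s,R,p=show()
c=np.array([605,267,0]);print('d',R.T@(c-p))
snap('side','s17');snap('top','t17')
b=cv2.imread('pics/s17_raw.png');cv2.imwrite('pics/s17_c.png',cv2.resize(b[50:200,110:260],None,fx=4,fy=4,interpolation=cv2.INTER_CUBIC))
b=cv2.imread('pics/t17_raw.png');cv2.imwrite('pics/t17_c.png',cv2.resize(b[165:245,130:230],None,fx=7,fy=7,interpolation=cv2.INTER_CUBIC))
E
```

```text
t 26.7167 p [529.823  192.5253 298.5308] j [-1.0202  0.4191  0.9545  1.3672 -0.3371  1.5243  0.8473] F [ 0.8738 -0.0257  0.6881] w -0.16788593197304894
x [-0.8077  0.5896 -0.0018] y [ 0.5896  0.8077 -0.0008] z [ 0.001  -0.0017 -1.    ]
d [-16.2762 104.7058 298.4803]
```

View pics/s17_c.png

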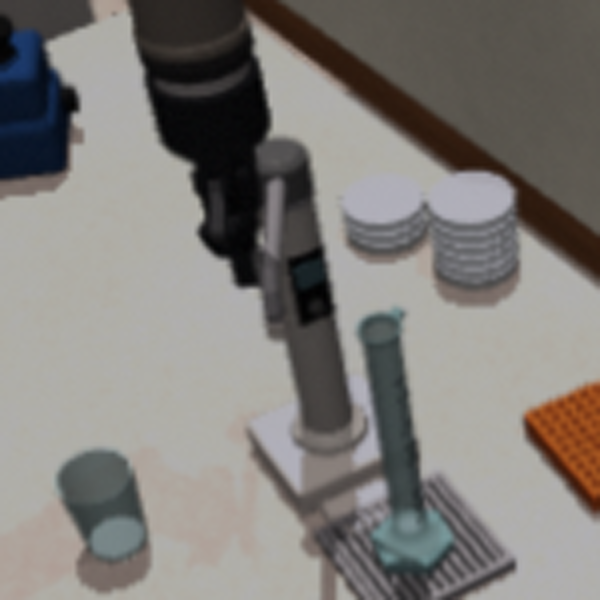

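View pics/t17_c.png

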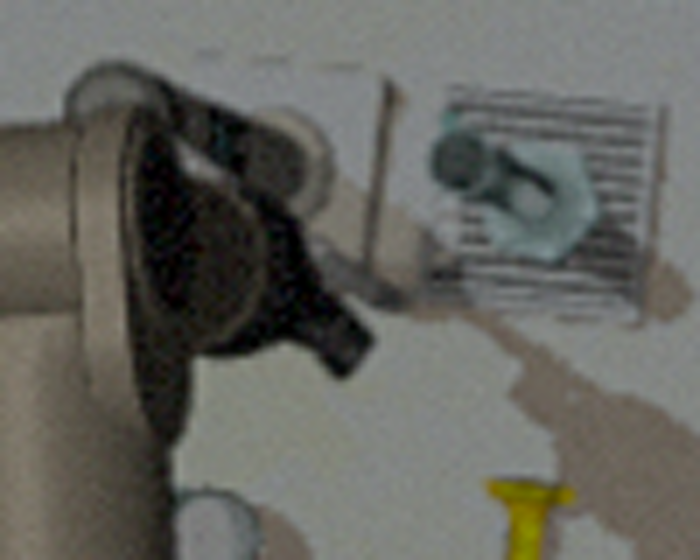

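```bash
python3 - <<'E'
from g import *
c=onz('top',130+117/7,165+112/7,334)[:2]
m=onz('top',130+458/7,165+157/7,264)[:2];t=onz('top',130+390/7,165+302/7,290)[:2]
f=lambda v:(np.linalg.norm(v),np.degrees(np.arctan2(v[1],v[0]))%360)
print(m,t,'mouth',f(m-c),'tip',f(t-c))
cs=np.array([605,266]);ms=onz('side',110+381/4,50+328/4,264)[:2];ts=onz('side',110+277/4,50+332/4,278)[:2]
print('side',ms,ts,f(ms-cs),f(ts-cs), onz('side',110+281/4,50+156/4,334))
print('tool y az+180', 53.9+180)
E
```

```text
[591.0704 123.8906] [519.1125 149.9399] mouth (np.float64(147.39926737831192), np.float64(264.82590464340547)) tip (np.float64(147.8109497589128), np.float64(234.7773648610681))
side [593.9799 120.2343] [525.4167 151.4768] (np.float64(146.18168131523137), np.float64(265.67656147446405)) (np.float64(139.4599051131916), np.float64(235.20416501277424)) [608.0821 262.6487 334.    ]
tool y az+180 233.9
```

>>> {"op": "carry_out", "data": {"targets": [[[-0.23,-0.03,0,0,0,-0.0417,1],[-0.46,-0.06,0,0,0,-0.0833,1],[-0.46,-0.06,0,0,0,-0.0833,1],[-0.46,-0.06,0,0,0,-0.0833,1],[-0.46,-0.06,0,0,0,-0.0833,1],[-0.23,-0.03,0,0,0,-0.0417,1],[-0.1,-0.01,0,0,0,-0.018,1],[0,0,0,0,0,0,1]]]}}

```text
clock: 27.48
position: [569.3, 168.5, 298.1]
tcp_rot: [-0.0, 0.087, 0.996, -0.001]
ft_force: [-0.8, -0.6, 0.3]
gripper_width: 0.3
```

```bash
cat > sp.py <<'E'
from g import *
import sys
k=sys.argv[1]
s,R,p=show()
c=np.array([605,267,0]);print('d',R.T@(c-p))
snap('side','s'+k);snap('top','t'+k)
b=cv2.imread('pics/s%s_raw.png'%k);cv2.imwrite('pics/s%s_c.png'%k,cv2.resize(b[70:170,150:250],None,fx=6,fy=6,interpolation=cv2.INTER_CUBIC))
b=cv2.imread('pics/t%s_raw.png'%k);cv2.imwrite('pics/t%s_c.png'%k,cv2.resize(b[165:245,130:230],None,fx=7,fy=7,interpolation=cv2.INTER_CUBIC))
E
python3 sp.py 18
```

```text
t 27.4833 p [569.3271 168.5196 298.0742] j [-0.845   0.4648  0.8391  1.2735 -0.3386  1.5465  1.3436] F [-0.791  -0.591   0.2803] w 0.2774904680243245
x [-0.9849  0.1731 -0.    ] y [ 0.1731  0.9849 -0.0016] z [-0.0002 -0.0016 -1.    ]
d [-18.0766 103.6405 297.9112]
```

View pics/s18_c.png

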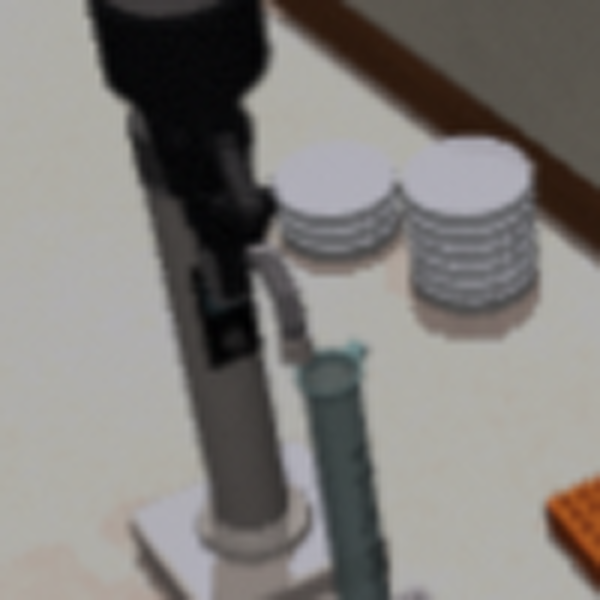

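View pics/t18_c.png

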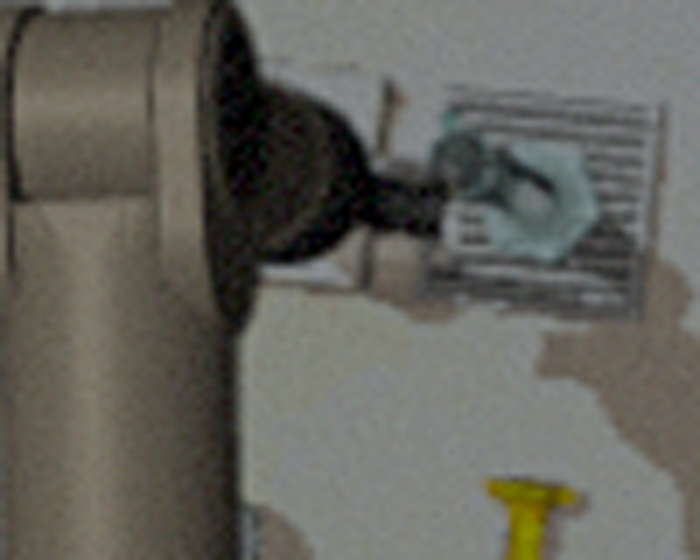

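```bash
python3 - <<'E'
from g import *
ms=onz('side',150+332/6,70+375/6,264)[:2];ts=onz('side',150+297/6,70+355/6,278)[:2]
f=lambda v:(np.linalg.norm(v),np.degrees(np.arctan2(v[1],v[0]))%360)
for cs in([605,267],[606,264]): print(ms,ts,ms-ts,f(ms-cs),f(ts-np.array(cs)))
E
```

```text
[592.9003 118.2037] [580.2212 127.1906] [12.6791 -8.9869] (np.float64(149.2874157655543), np.float64(265.351100648422)) (np.float64(141.9882259568635), np.float64(259.9496784056879))
[592.9003 118.2037] [580.2212 127.1906] [12.6791 -8.9869] (np.float64(146.38358601199747), np.float64(264.8658035474614)) (np.float64(139.21694409658227), np.float64(259.328957690587))
```

>>> {"op": "carry_out", "data": {"targets": [[[-0.25,-0.03,0,0,0,-0.045,1],[-0.25,-0.03,0,0,0,-0.045,1],[0,0,0,0,0,0,1],[0,0,0,0,0,0,1]]]}}

```text
clock: 27.92
position: [579.0, 165.7, 298.5]
tcp_rot: [0.0, 0.04, 0.999, -0.001]
ft_force: [-0.4, -0.3, -0.3]
gripper_width: 0.1
```

```bash
python3 sp.py 19
```

```text
t 27.9167 p [578.9935 165.6688 298.4564] j [-0.81    0.479   0.8152  1.2461 -0.341   1.5539  1.4422] F [-0.4012 -0.336  -0.2606] w 0.07443862610062224
x [-0.9968  0.0799 -0.0006] y [ 0.0799  0.9968 -0.0011] z [ 0.0006 -0.0011 -1.    ]
d [-17.6343 103.4062 298.3567]
```

View pics/s19_c.png

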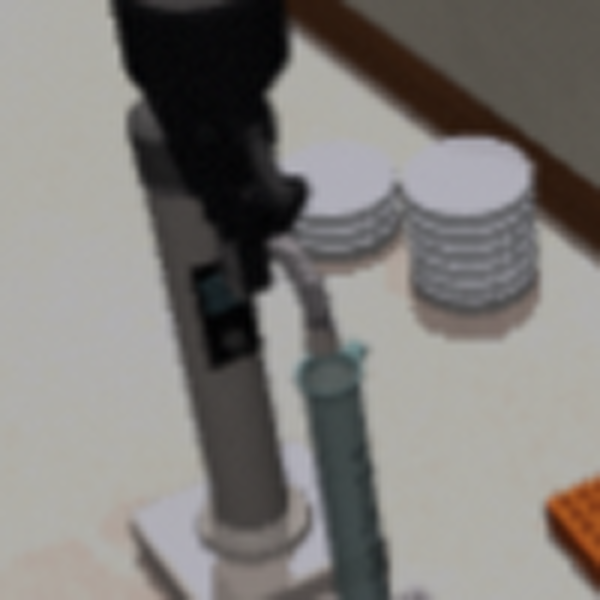

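View pics/t19_c.png

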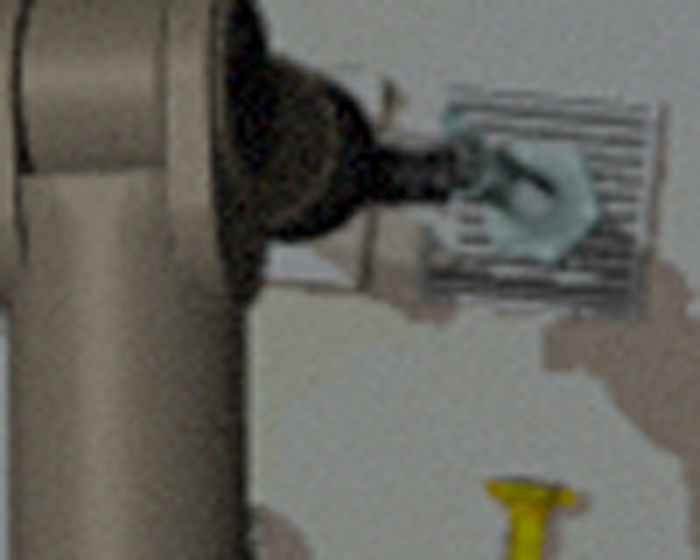

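>>> {"op": "carry_out", "data": {"targets": [[[0.1,0,0,0,0,0,1],[0.3,0,0,0,0,0,1],[0.6,0,0,0,0,0,1],[0.8,0,-0.4,0,0,0,1],[0.8,0,-0.6,0,0,0,1],[0.8,0,-0.8,0,0,0,1],[0.8,0,-0.8,0,0,0,1],[0.8,0,-0.4,0,0,0,1],[0.8,0,0,0,0,0,1],[0.8,0,0,0,0,0,1],[0.8,0,0,0,0,0,1],[0,0,0,0,0,0,1]]]}}

```text
clock: 29.02
position: [428.7, 177.8, 358.7]
tcp_rot: [-0.001, 0.037, 0.999, 0.001]
ft_force: [0.2, 0.9, -0.7]
gripper_width: 0.0
```

```bash
python3 sp.py 20; python3 - <<'E'
from h import *
for m in([593,119],[592,122]):
    print((proj('side',[[*m,264],[*m,278]])-[150,70])*6,(proj('top',[[*m,264],[*m,278]])-[130,165])*7)
E
```

```text
t 29.0167 p [428.7138 177.7761 358.7085] j [-1.1604  0.1087  0.8279  1.4891 -0.0827  1.5799  1.1598] F [ 0.1555  0.8531 -0.6611] w 0.023564299863629158
x [-0.9972  0.0748  0.0021] y [0.0748 0.9972 0.002 ] z [-0.0019  0.0021 -1.    ]
d [-169.8635  101.4494  358.5582]
[[331.26299361 374.10221575]
 [327.96340611 352.28408369]] [[468.07243653 153.12087256]
 [462.71901385 150.30738308]]
[[326.19432715 371.91224646]
 [322.849358   350.09687497]] [[461.90214105 155.12461043]
 [456.48559759 152.3318264 ]]
```

View pics/s20_c.png

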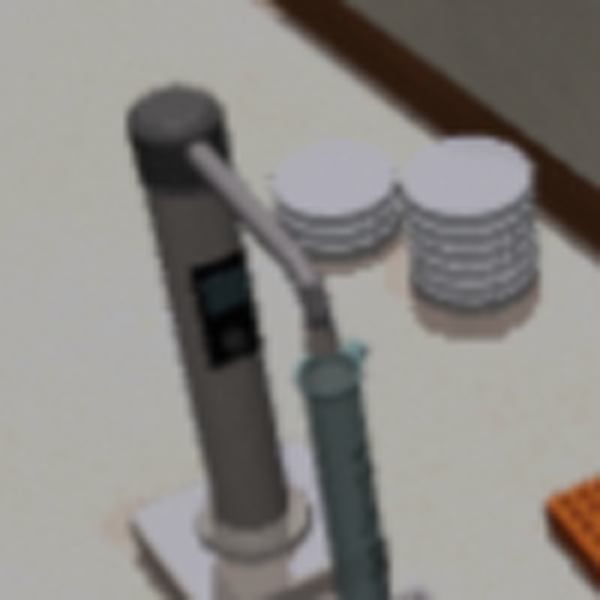

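View pics/t20_c.png

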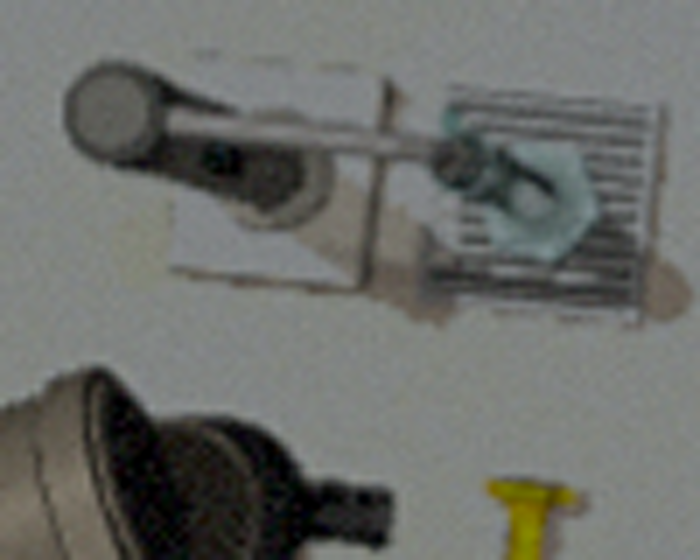

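```bash
python3 - <<'E'
from h import *
a=onz('top',130+175/7,165+122/7,318);b=onz('top',130+430/7,165+147/7,318);d=(b-a)[:2]
print(a,b,'spout az top',np.degrees(np.arctan2(d[1],d[0]))%360)
b=cv2.imread('pics/s20_raw.png');cv2.imwrite('pics/s20_z.png',cv2.resize(b[115:145,190:220],None,fx=20,fy=20,interpolation=cv2.INTER_CUBIC))
b=cv2.imread('pics/t20_raw.png');b=cv2.convertScaleAbs(b,alpha=1.8);cv2.imwrite('pics/t20_z.png',cv2.resize(b[172:207,180:222],None,fx=17,fy=17,interpolation=cv2.INTER_CUBIC))
E
```

```text
[601.5628628  247.92399487 318.        ] [590.57060366 126.85424796 318.        ] spout az top 264.8121805498314
```

View pics/s20_z.png

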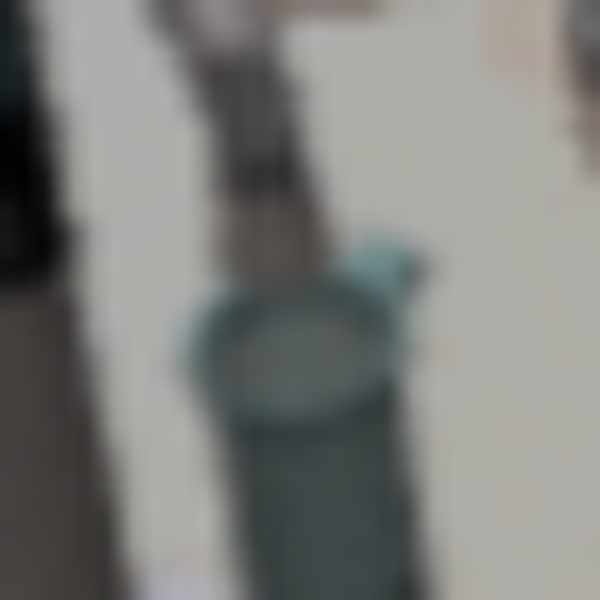

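View pics/t20_z.png

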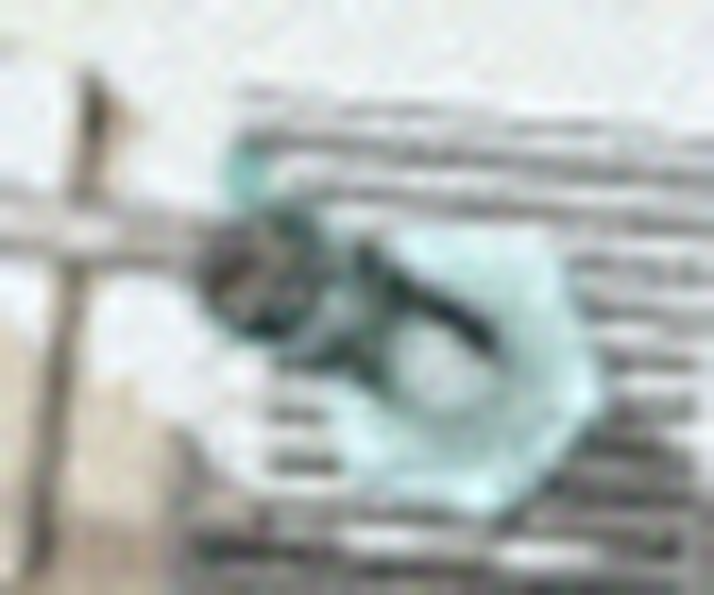

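The tip and mouth agree to within about 4 mm in both views, and the arm is clear of everything, so I'm handing in.

```bash
python3 - <<'E'
from g import *
s,R,p=show()
a=cv2.imread('pics/t0_raw.png').astype(int);b=cv2.imread('pics/t20_raw.png').astype(int)
for n,(x0,y0,x1,y1) in dict(rack=(190,128,230,160),bottle_tipbox=(236,128,302,165),beaker=(143,230,170,253)).items():
    print(n,np.abs(a-b)[y0:y1,x0:x1].mean())
print(job.hand_in())
E
```

```text
t 29.1167 p [431.1438 177.2814 358.6124] j [-1.1575  0.1129  0.8293  1.4861 -0.0834  1.5782  1.162 ] F [0.7617 0.7698 0.1626] w 0.11778401046037124
x [-0.9971  0.0767 -0.0007] y [0.0767 0.9971 0.0006] z [ 0.0008  0.0005 -1.    ]
rack 4.434114583333334
bottle_tipbox 3.7815997815997817
beaker 69.10252281266774
the job is handed in; nothing more can be done
None
```

The job is handed in at about 29 s. By my last checks everything is in place, but no verdict was reported.

**What I did**
- I gripped the larger cyan cylinder near its mouth and tipped it up on the edge of its foot. It stood free and upright on the bench.
- I regripped it from above, lowered it onto the drip tray at low force, and let go.
- I then pushed the spout round by about 100° with closed fingers until it was over the mouth, and backed the arm away.

**Last checks**
- **Cylinder on the tray:** it stands upright and free. Its foot is centred on the grille to within about 5 mm.
- **Spout over the mouth:** both views put the nozzle over the mouth, within about 4 mm of centre in the side view. The limit is 11 mm.
- **Forces:** the highest I read was about 16 N, while tipping the cylinder up. Readings during the placing and the spout swing were only a few newtons.

**What disagreed or could not be checked**
- **Camera disagreement:** the two cameras differed by about 5–6 mm in x, so I worked from values in between.
- **Beaker:** the rack, bottle and tip box look unchanged from above. The beaker's before-and-after picture difference was large. I put that down to the arm covering that part of the final top view, because earlier side pictures during the spout swing showed the beaker in its original place.

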